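# Mount an oil flask on the photo stand with its handle at the mark

### The arm

A 6-joint arm with a two-finger parallel gripper is mounted at the origin on the work surface. World frame = base frame: x ahead of the robot, y to its left, z up, the work surface at z = 0. Lengths are in m, angles in rad, forces in N, time in s.
With the tool pointing down it reaches from about 0.225 to 0.875 m from the base axis. Payload 3.4 kg.
Tool frame: the origin (TCP) lies at the very end of the fingers, on their centre line; the grasp point (between the pads) lies 19 mm behind it (grip_depth is the distance from the TCP to the grasp point, in m); x points along the fingers, z is the direction in which the jaws open and shut, and the axes are right-handed (so a half turn about x gives the same grasp; the last joint's range is limited). The gripper opens to 85 mm and grips with 20 to 120 N. Pads are 22 mm wide; open, the fingers measure 114 mm over their backs; the gripper's body (76 mm by 85 mm) begins 54 mm behind the grasp point. The pads swing forward as they close: fully open they stand 13 mm farther back than shut.
Start: joints at [1.186, 0.276, 1.505, -0, 1.361, -0.121], TCP at [0.15, 0.555, 0.231] pointing down, gripper open.
Joint ranges: [-2.89, 2.89], [-0.75, 2.08], [0.22, 2.7], [-1.18, 4.32], [0.11, 2.71], [-2.7, 2.7]. Speed limits (rad/s): [2.57, 2.57, 3.14, 3.14, 3.14, 3.14].

### API

Orientations are given as a unit quaternion [w, x, y, z].
In Python, from rig import get_state, get_image, sign_off, grip_depth gives the robot as it stands. The module is installed in compiled form; this text tells all that it offers.
- The arm moves only by the tool arm_command, never from a script. Its argument "series" is a list of rows, each an object with "dp": the shift along the tool's x, y, z scaled (see below), a list of three; "angular": the turn, a rotation vector about the tool's x, y, z scaled (see below), a list of three; "gripper": the finger opening in mm, from 0 to 85.4. A call has exactly 8 rows; each row shifts and turns the pose as measured when the row begins, along the tool's axes as they then stand; what a row does not reach is not made up. The controller multiplies each number of a shift by 0.12 m and each number of a turn by 90 degrees. A row lasts 1/8 s, in which the tool goes at most 62.5 mm and 10.7 degrees, less where a joint would pass 70% of its speed; a pose out of reach is approached as far as the arm can. A call with a number of a shift or a turn outside -1 to 1 is refused whole. A call with a gripper value outside its range is refused whole. The fingers move at their own pace and stop on an object; "grip_force" is the grip in N (left out, the last holds). Time passes only in rows, so rows that do not move let the fingers close, or fill a call up. It gives the time, the measured TCP pose, the force and the opening at its end, in the units of the state.
- get_state(): the state, without advancing time (a new reading comes with each control period).
- get_image(name): name is "scene" or "top"; returns a dict with "image" (384x512x3 uint8, blue, green, red), "depth" (384x512 float32, m along the optical axis (not along the pixel's ray), 0 where there is no reading), "mtx" (3x3 intrinsics, pixels), "view" (4x4, takes a point from world to camera coordinates). Camera axes: x right, y up, looking along -z (the intrinsics and any distortion apply to the point x, -y, -z); pixel columns grow to the right and rows downward; lengths in m; the calibration is good to about 2 mm. A picture is of the moment at which its call begins.
- sign_off(): hands the job in, once; it reports no verdict.
The state is a dict: "clock": time; "qpos": joint angles; "qd": joint speeds; "effort": joint torques, N m; "position": TCP position; "ee_rot": TCP orientation; "contact_force": force on the tool from outside, world axes, zero at the start; "moment": the same for the moment, N m; "width": finger opening in m.
Only numpy, scipy, OpenCV 4.12 (cv2) and the standard library are available. Lean on these libraries where they do the work, as an engineer would, in place of code of your own. Each camera call takes 0.05 s, during which the arm holds its last target. There are 200 camera calls.

### The job

Move the clay oil flask from its wooden carrying tray to the photo stand: lay it in the two V-rests, mouth towards the end plate, and turn it about its length until its handle, which starts on the underside, stands straight up in line with the red mark on the plate (too far to turn in one hold: put it down in the rests and take it again). With the flask let go, then wind the handwheel by its red crank grip, gently, until the sprung pad has pushed the mouth up against the plate and the flask is held firmly between pad and plate. Do not push the pad by hand, do not crush the flask, and leave the other loose things on the table where they are.

Things in the scene. Friction and masses are not known exactly. Their poses are not given: they have to be found in the camera images.
- flask: Loose clay oil flask (lekythos), 170 mm long, about 0.3 kg. Origin at the centre of its foot's underside; z along it from foot to mouth, x to the side of the handle. Foot 42 mm across, cylindrical body 56 mm across from z = 24 to 102 mm, black neck 20 mm, black mouth cup 41 mm. Starts lying in the tray, axis level 78 mm up, mouth away from the robot; pale painted panel facing away from the handle.
- flask_grip (a point): On the flask's axis, 60 mm from the foot: the middle of the free stretch of body between the rests or saddles (45 mm free on the stand, 47 mm on the tray), where it is gripped across its 56 mm.
- handle_tip (a point): Outermost point of the flask's black strap handle, which stands beside the neck from z = 107 to 145 mm: 41.2 mm from the axis (flask x), 126 mm from the foot. It starts on the underside, 125 to 175 degrees from straight up, round on the robot's left (+y) side.
- flask_mouth (a point): Centre of the flask's flat mouth face, on the axis, 170 mm from the foot.
- tray: Fixed plywood carrying tray, 215 x 120 mm, 18 mm rim, with two dark foam V-saddles in which the flask lies. Origin on the table under its middle. Its frame lies on its side: z is level, along the tray towards the flask's mouth; -x is up. It may change places with the orange tray.
- stand: Photo stand, fixed: a grey bed 370 x 80 mm, 18 mm high, with two V-rests, an end plate with a red mark at the far end and, at the near end, a blue tailstock (x = -219 to -137 mm) with quill, sprung pad and, on top, the handwheel. Origin on the table, z up, x along the bed away from the robot. With the flask's mouth on the plate its foot is at x = -66 mm.
- stand_axis (a point): Point on the axis of the rests, stand (0, 0, 92) mm: the flask's 56 mm body lying in the two V-rests has its axis along stand x, 92 mm above the table. The rests are 90 degree V's, open at the top, 12 mm wide, at x = -34 and +23 mm, their arms reaching 89 mm high.
- plate_face (a point): Centre of the end plate's 44 mm rubber face, on the axis, facing the robot: stand (104, 0, 92) mm. The plate is 66 mm wide and 124 mm high.
- index_mark (a point): Top of the red mark on the end plate: stand (113, 0, 124) mm, straight above the axis. The mark is a 7 mm wide red stripe over the top of the plate at its middle.
- pad: Sprung pad at the end of the tailstock's quill, a 40 mm rubber disc on the axis, moved along stand x by the handwheel. It gives up to 12 mm against a spring of 2 N per mm, then is solid. The flask slides in the rests when pushed with some 4 to 10 N; with the spring pressed in 3 to 8 mm it is held firmly.
- pad_face (a point): Centre of the pad's face: at stand x = -105 mm when the handwheel reads 0, 12 mm further to +x per radian.
- handwheel (a joint): Handwheel angle, rad, 0 to 5.6, growing clockwise seen from above; growing drives the pad to the end plate, 12 mm per rad (rack and pinion). Starts at 0 to 0.8; friction (about 4 N at the crank) keeps it where it is left, holding up to 11 N at the pad. With the mouth on the plate the pad meets the foot at about 3.25; from there the crank grows heavier by 0.6 N per mm.
- wheel_axis (a point): On the handwheel's vertical axis at rim height, 120 mm above the table: stand (-178, 0, 120) mm. Rim 90 mm across, 6 mm thick.
- crank_grip (a point): Middle of the red upright crank grip, 18 mm across and 42 mm tall (top 167 mm above the table), revolving freely on its pin, 38 mm from the wheel's axis. This point is 18 mm below its top, 24 mm above its foot on the rim, 149 mm above the table.
- brush: Bystander: a flat brush with a wooden handle; origin at its underside.
- scale_bar: Bystander: a black and white photo scale bar, 160 mm; origin at its underside.
- caliper: Bystander: a steel caliper, 180 mm; origin at its underside.
- bowl: Bystander: a terracotta bowl, 100 mm across; origin at its underside.
- weight: Bystander: a clay loom weight, 62 mm high; origin at its underside.
- juglet: Bystander: a round-bodied brown juglet without handle, 118 mm high; origin at its underside.
- finds_box: Bystander: a cardboard finds box, 110 x 80 x 45 mm; origin at its underside.

How it is judged:
By the outcome, as a careful person would: the job done as asked, in the order asked, and still so for the second after the job is handed in, with the robot touching nothing.
It also fails if it takes over 72 s, if anything falls off the work surface, if the arm or the gripper's body presses on something with over 40 N, if the wrist force passes 120 N, or if a joint passes its speed limit or range.

## Working session

There is one attempt and no reset: what is moved stays moved. The work goes in short steps, Python scripts to look and compute and a tool call to move; the robot and the scene stay as the last step left them, time stands still between calls to the robot, and variables do not carry over. Pictures are saved under pics/ and viewed, about 8 in all and at most 12, crops included, and the job is handed in when it is done.

Besides the shell and the picture viewer there is one more tool, called after "Call:" as name([rows], argument=value, ...), one row to a line, values as JSON. arm_command: Moves the arm, as the interface text tells. Its arguments: {"type":"object","properties":{"series":{"type":"array","items":{"type":"object","properties":{"dp":{"type":"array","items":{"type":"number"}},"angular":{"type":"array","items":{"type":"number"}},"gripper":{"type":"number"}}}},"grip_force":{"type":"number"}},"required":["series"]}

```bash
mkdir -p pics; cat > h.py <<'E'
import numpy as np, cv2
from scipy.spatial.transform import Rotation as R
from rig import get_state, get_image, sign_off, grip_depth
def cloud(d):
    v,u=np.indices(d['depth'].shape); z=d['depth']; K=d['mtx']
    P=np.stack([(u-K[0,2])/K[0,0]*z,-(v-K[1,2])/K[1,1]*z,-z],-1)
    M=np.linalg.inv(d['view']); W=P@M[:3,:3].T+M[:3,3]; W[z<=0]=np.nan
    return W
def st(): 
    s=get_state(); q=s['ee_rot']; r=R.from_quat([q[1],q[2],q[3],q[0]]); return s,r
E
python3 - <<'E'
from h import *
for n in('scene','top'):
    d=get_image(n); cv2.imwrite(f'pics/{n}0.png',d['image']); np.savez(f'{n}0.npz',**d); print(n,np.linalg.inv(d['view'])[:3].round(3),d['mtx'])
s,r=st(); print(s['clock'],r.as_matrix().round(3),s['width'],grip_depth)
E
```

```text
scene [[-8.610e-01 -3.510e-01  3.670e-01  1.056e+00]
 [ 5.080e-01 -5.970e-01  6.210e-01  8.010e-01]
 [ 1.000e-03  7.210e-01  6.930e-01  9.750e-01]] [[447.97502485   0.         250.74640956]
 [  0.         447.97502485 193.41344491]
 [  0.           0.           1.        ]]
top [[-0.017  0.996 -0.088  0.483]
 [-1.    -0.017 -0.     0.036]
 [-0.002  0.088  0.996  1.472]] [[397.28403228   0.         258.76023846]
 [  0.         397.28403228 194.94746069]
 [  0.           0.           1.        ]]
0.1 [[-0.001 -0.965  0.261]
 [-0.002  0.261  0.965]
 [-1.     0.    -0.002]] 0.08505032713952357 0.0187
```

View pics/scene0.png

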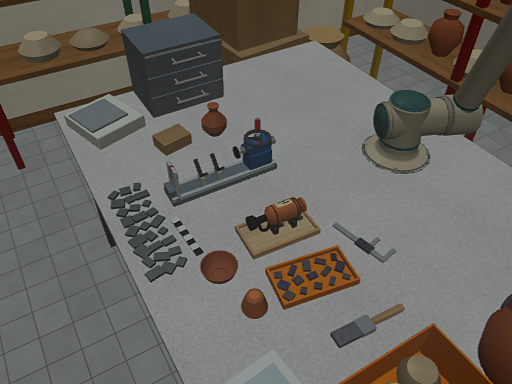

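View pics/top0.png

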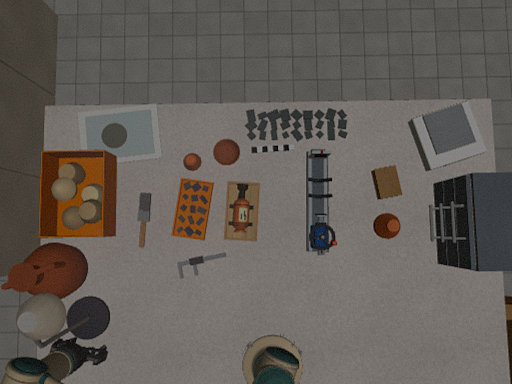

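The top view shows +x up and +y left. The flask is at (241,208), the stand at (319,200) with its crank near (334,243), and the orange tray at (193,208). Next I measure them.

```bash
python3 - <<'E'
from h import *
def fit(P,name):
    xy=P[:,:2]; c=xy.mean(0); u=np.linalg.svd(xy-c,full_matrices=False)[2][0]; u*=np.sign(u[0]); t=(xy-c)@u; n=np.array([-u[1],u[0]]); w=(xy-c)@n
    rect=cv2.minAreaRect(xy.astype(np.float32)*1000)
    print(name,len(P),'c',c.round(4),'ang',np.degrees(np.arctan2(u[1],u[0])).round(2),'t',t.min().round(4),t.max().round(4),'zmax',np.nanmax(P[:,2]).round(4),'rect',np.round(rect[0],1),np.round(rect[1],1),round(rect[2],1))
A={}
for n in('top','scene'):
    d=np.load(n+'0.npz'); W=cloud(d); im=d['image'].astype(int); b,g,r=im[...,0],im[...,1],im[...,2]; A[n]=(W,im)
    x,y,z=W[...,0],W[...,1],W[...,2]
    tray=(x>.38)&(x<.66)&(y>.02)&(y<.17)
    fit(W[tray&(z>.085)],n+' flask>85')
    fit(W[tray&(z>.004)],n+' tray all')
    m=(x>.3)&(x<.75)&(y>-.3)&(y<-.1)
    fit(W[m&(z>.009)&(z<.03)],n+' bed')
    fit(W[m&(z>.118)&(x>.55)],n+' plate')
    red=m&(r>130)&(g<60)&(b<70)
    for lab,mm in(('crank',red&(z>.13)),('mark',red&(x>.55))):
        P=W[mm]; print(n,lab,len(P),P.mean(0).round(4) if len(P) else '', np.median(P,0).round(4) if len(P) else '',(P.min(0).round(3),P.max(0).round(3)) if len(P) else '')
    blue=m&(b>r+40)&(z>.1); fit(W[blue],n+' wheel')
    P=W[tray&(z>.03)&(r<60)&(g<60)&(b<60)]; print(n,'dark',P.min(0).round(3),P.max(0).round(3))
d=np.load('top0.npz'); a=cv2.resize(d['image'][140:260,215:345],None,fx=4.4,fy=4.4,interpolation=2)
e=np.load('scene0.npz')['image'][110:260,155:345]; e=cv2.resize(e,None,fx=3,fy=3,interpolation=2)
c=np.zeros((600,800,3),np.uint8); 
cv2.imwrite('pics/c1.png',a); cv2.imwrite('pics/c2.png',e)
E
```

```text
top flask>85 546 c [0.5533 0.101 ] ang -3.74 t -0.073 0.0957 zmax 0.113 rect [564.7 100.7] [ 54.2 168.4] 87.0
top tray all 1847 c [0.5495 0.0993] ang -4.36 t -0.1672 0.1148 zmax 0.113 rect [521.6  93.9] [142.9 278.5] 89.0
top bed 1333 c [ 0.6115 -0.1733] ang -4.22 t -0.2057 0.1443 zmax 0.03 rect [ 578.5 -206.8] [142.1 344.1] 88.7
top plate 25 c [ 0.7472 -0.1803] ang 89.48 t -0.031 0.0314 zmax 0.1275 rect [ 747.  -180.1] [ 5.8 62.4] 0.2
top crank 2 [ 0.4384 -0.207   0.1631] [ 0.4384 -0.207   0.1631] (array([ 0.437, -0.213,  0.161]), array([ 0.44 , -0.201,  0.165]))
top mark 0   
top wheel 131 c [ 0.4585 -0.1716] ang 3.67 t -0.033 0.0369 zmax 0.1246 rect [ 459.6 -168.1] [53.3 67.4] 88.9
top dark [0.501 0.061 0.044] [0.646 0.143 0.106]
scene flask>85 739 c [0.5569 0.1107] ang -5.99 t -0.0798 0.0919 zmax 0.1117 rect [562.3 104.8] [ 51.3 171.7] 84.3
scene tray all 2924 c [0.5631 0.1184] ang -11.32 t -0.1819 0.1083 zmax 0.1117 rect [521.5  96.3] [147.  276.9] 89.8
scene bed 1490 c [ 0.5988 -0.1628] ang -3.79 t -0.1948 0.1492 zmax 0.03 rect [ 576.6 -172.1] [ 82.8 344.2] 88.5
scene plate 31 c [ 0.7465 -0.179 ] ang 89.45 t -0.0343 0.0339 zmax 0.1278 rect [ 746.7 -179.2] [68.2  6.9] 89.2
scene crank 2 [ 0.4432 -0.2028  0.1671] [ 0.4432 -0.2028  0.1671] (array([ 0.442, -0.207,  0.167]), array([ 0.444, -0.198,  0.168]))
scene mark 0   
scene wheel 60 c [ 0.4523 -0.1716] ang 10.31 t -0.0332 0.05 zmax 0.1182 rect [ 461.1 -176.3] [82.2 41.1] 7.3
scene dark [0.484 0.08  0.03 ] [0.649 0.148 0.109]
```

View pics/c2.png

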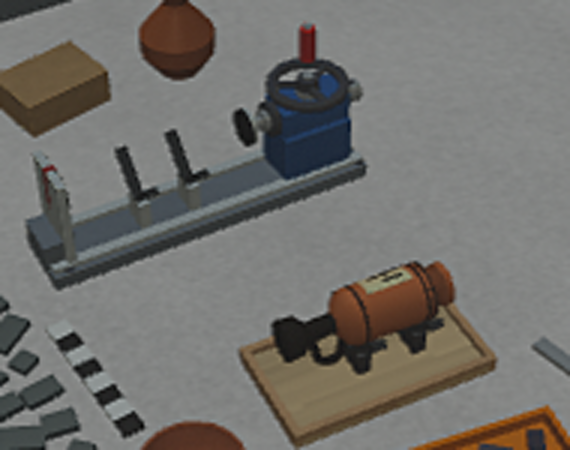

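The crop shows the flask on the tray, its pale panel facing up and slightly away from the camera, and its handle at lower left. The rests, pad and red crank grip are clear. Next come the refined fits.

```bash
python3 - <<'E'
from h import *
from scipy.optimize import least_squares
for n in('top','scene'):
    d=np.load(n+'0.npz'); W=cloud(d); im=d['image'].astype(int); b,g,r=im[...,0],im[...,1],im[...,2]
    x,y,z=W[...,0],W[...,1],W[...,2]
    m=(x>.49)&(x<.555)&(y>.05)&(y<.15)&(z>.075)
    P=W[m]
    f=lambda p:np.hypot((P[:,1]-p[0]-p[1]*(P[:,0]-.54))*np.cos(p[1]),P[:,2]-p[2])-.028
    s=least_squares(f,[.1,-.05,.078],loss='soft_l1',f_scale=.002); y0,k,z0=s.x
    tr=(x>.42)&(x<.68)&(abs(y-y0-k*(x-.54))<.03)&(z>.06)
    t=np.sort(x[tr]); print(n,len(P),'y@.54',y0.round(4),'slope deg',np.degrees(k).round(2),'z',z0.round(4),'x ends',t[[0,3,-4,-1]].round(4), 'high',np.sort(x[tr&(z>.09)])[[0,3,-4,-1]].round(4))
    pale=tr&(g>110)&(r>120)&(b>80)&(x<.58); Q=W[pale]
    if len(Q):
        a=np.degrees(np.arctan2(Q[:,1]-y0-k*(Q[:,0]-.54),Q[:,2]-z0)); print(' pale',len(Q),'angle from up to +y: mean',a.mean().round(1),a.min().round(1),a.max().round(1))
    dark=(x>.575)&(x<.64)&(abs(y-y0)<.07)&(r<70)&(g<70)&(b<70)&(z>.025)
    Q=W[dark]; dy=Q[:,1]-y0-k*(Q[:,0]-.54); rad=np.hypot(dy,Q[:,2]-z0); h=rad>.027
    print(' handle',h.sum(),np.c_[Q[h][:,0],rad[h],np.degrees(np.arctan2(dy,Q[:,2]-z0))[h]].round(3)[::3].tolist())
    # stand
    s0=(x>.3)&(x<.78)&(y>-.25)&(y<-.11)&(z>.012)&(z<.022)
    for X in(.5,.55,.6,.65,.7): 
        q=y[s0&(abs(x-X)<.012)]; print('  bed',X,(q.min().round(4),q.max().round(4),len(q)) if len(q) else '')
    q=x[(abs(y+.175)<.03)&(z>.06)&(z<.13)&(x>.70)]; print('  plate x',np.sort(q)[:5].round(4),np.sort(q)[-3:].round(4))
    q=W[(abs(y+.17)<.06)&(z>.112)&(z<.13)&(x>.35)&(x<.55)]; print('  wheel',q.min(0).round(4),q.max(0).round(4))
    q=W[(abs(y+.17)<.08)&(z>.135)&(x>.35)&(x<.55)]; print('  crank',len(q),q.mean(0).round(4),q.min(0).round(4),q.max(0).round(4))
    q=W[(abs(y+.175)<.03)&(z>.075)&(z<.11)&(x>.5)&(x<.575)]; print('  pad',len(q),q.max(0).round(4) if len(q) else '')
E
```

```text
top 292 y@.54 0.1025 slope deg -2.93 z 0.0763 x ends [0.4808 0.481  0.6485 0.6492] high [0.481  0.4811 0.6478 0.6485]
 pale 62 angle from up to +y: mean -13.7 -47.5 7.3
 handle 6 [[0.611, 0.037, 160.082], [0.579, 0.027, 56.337]]
  bed 0.5 (np.float64(-0.2154), np.float64(-0.1371), 33)
  bed 0.55 (np.float64(-0.2132), np.float64(-0.1362), 88)
  bed 0.6 (np.float64(-0.2143), np.float64(-0.1367), 54)
  bed 0.65 (np.float64(-0.2164), np.float64(-0.1378), 80)
  bed 0.7 (np.float64(-0.2176), np.float64(-0.1395), 111)
  plate x [0.7401 0.7402 0.7402 0.7403 0.7403] [0.7547 0.7548 0.7549]
  wheel [ 0.4158 -0.2156  0.1121] [ 0.5344 -0.1306  0.1296]
  crank 32 [ 0.4412 -0.2025  0.1601] [ 0.4328 -0.214   0.1361] [ 0.4598 -0.1727  0.1749]
  pad 78 [ 0.5387 -0.1563  0.1097]
scene 365 y@.54 0.1033 slope deg -2.91 z 0.0783 x ends [0.4761 0.4777 0.6483 0.6486] high [0.4764 0.4785 0.647  0.648 ]
 pale 55 angle from up to +y: mean -5.7 -45.2 12.9
 handle 48 [[0.576, 0.031, 61.861], [0.577, 0.027, 102.021], [0.576, 0.03, 120.657], [0.59, 0.028, 153.355], [0.577, 0.034, 111.36], [0.595, 0.03, 159.897], [0.576, 0.047, 179.072], [0.575, 0.037, 156.771], [0.576, 0.038, 114.009], [0.599, 0.031, 157.449], [0.575, 0.044, 166.431], [0.606, 0.031, 154.181], [0.599, 0.033, 149.767], [0.612, 0.032, 155.582], [0.604, 0.035, 153.712], [0.612, 0.036, 159.587]]
  bed 0.5 (np.float64(-0.2071), np.float64(-0.1307), 73)
  bed 0.55 (np.float64(-0.2108), np.float64(-0.1311), 91)
  bed 0.6 (np.float64(-0.2133), np.float64(-0.134), 50)
  bed 0.65 (np.float64(-0.2053), np.float64(-0.1344), 51)
  bed 0.7 (np.float64(-0.2137), np.float64(-0.1354), 99)
  plate x [0.7383 0.74   0.7426 0.7431 0.7433] [0.7548 0.7549 0.7554]
  wheel [ 0.4161 -0.2147  0.112 ] [ 0.5355 -0.1262  0.13  ]
  crank 54 [ 0.4414 -0.1994  0.1546] [ 0.4287 -0.2108  0.135 ] [ 0.4627 -0.1671  0.1731]
  pad 133 [ 0.5387 -0.1542  0.1098]
```

View pics/c1.png

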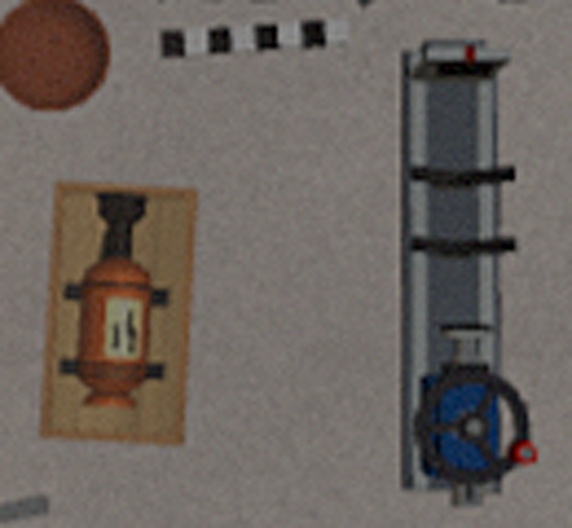

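```bash
cat >> h.py <<'E'
from scipy.linalg import logm, expm
def pose(axis_pt, yaw, tilt, d=.022, back=0.):
    """tool around a lying axis; tilt>0: gripper leans to +y; d = TCP beyond axis; degrees"""
    a=np.radians(tilt); Z=R.from_euler('z',yaw,degrees=True).as_matrix()
    x=Z@[0,-np.sin(a),-np.cos(a)]; z=Z@[0,np.cos(a),-np.sin(a)]; M=np.c_[x,np.cross(z,x),z]
    T=np.eye(4); T[:3,:3]=M; T[:3,3]=np.array(axis_pt)+x*(d-back); return T
def cur():
    s,r=st(); T=np.eye(4); T[:3,:3]=r.as_matrix(); T[:3,3]=s['position']; return s,T
def plan(T,n=None,T0=None):
    s,C=cur(); C=C if T0 is None else T0
    D=np.linalg.inv(C)@T; L=np.real(logm(D)); rv=R.from_matrix(D[:3,:3]).as_rotvec()
    if n is None: n=int(np.ceil(max(np.linalg.norm(D[:3,3])/.055,np.degrees(np.linalg.norm(rv))/10)))
    S=expm(L/n); rr=R.from_matrix(S[:3,:3]).as_rotvec()/(np.pi/2)
    print('rows',n,'dp',(S[:3,3]/.12).round(4).tolist(),'ang',rr.round(4).tolist(),'| dist mm',(np.linalg.norm(D[:3,3])*1e3).round(1),'deg',np.degrees(np.linalg.norm(rv)).round(1))
    return T
def show():
    s,C=cur(); print('t',round(s['clock'],2),'q',np.round(s['qpos'],2).tolist(),'pos',np.round(s['position'],4).tolist(),'F',np.round(s['contact_force'],1).tolist(),'w',round(s['width'],4)); print(' tilt',np.degrees(np.arctan2(-C[1,0],-C[2,0])).round(1),'yaw y-axis',np.degrees(np.arctan2(-C[1,1],-C[0,1])).round(2),'pitch',np.degrees(C[2,1]).round(2))
FG=[.5395,.103,.078]; FY=-2.9
E
python3 - <<'E'
from h import *
show()
A=plan(pose(FG,FY,38,back=.11)); plan(pose(FG,FY,38),T0=A)
E
```

```text
t 0.1 q [1.19, 0.28, 1.51, -0.0, 1.36, -0.12] pos [0.1497, 0.5547, 0.2305] F [0.0, -0.5, 0.2] w 0.0851
 tilt 0.1 yaw y-axis -15.11 pitch 0.01
rows 11 dp [0.1404, -0.3424, -0.2208] ang [-0.0119, 0.0381, -0.0041] | dist mm 564.8 deg 39.8
rows 2 dp [0.4583, -0.0, 0.0] ang [0.0, -0.0, 0.0] | dist mm 110.0 deg 0.0
```

Call:
arm_command([
  {"dp": [0.14,-0.342,-0.221],"angular": [-0.012,0.038,-0.004],"gripper": 85},
  {"dp": [0.14,-0.342,-0.221],"angular": [-0.012,0.038,-0.004],"gripper": 85},
  {"dp": [0.14,-0.342,-0.221],"angular": [-0.012,0.038,-0.004],"gripper": 85},
  {"dp": [0.14,-0.342,-0.221],"angular": [-0.012,0.038,-0.004],"gripper": 85},
  {"dp": [0.14,-0.342,-0.221],"angular": [-0.012,0.038,-0.004],"gripper": 85},
  {"dp": [0.14,-0.342,-0.221],"angular": [-0.012,0.038,-0.004],"gripper": 85},
  {"dp": [0.14,-0.342,-0.221],"angular": [-0.012,0.038,-0.004],"gripper": 85},
  {"dp": [0.14,-0.342,-0.221],"angular": [-0.012,0.038,-0.004],"gripper": 85},
])

```text
clock: 1.1
position: [0.4338, 0.2559, 0.1446]
ee_rot: [0.381, -0.579, 0.634, 0.342]
contact_force: [1.0, 0.3, -0.5]
width: 0.085
```

```bash
python3 - <<'E'
from h import *
show(); A=plan(pose(FG,FY,38,back=.11),8); plan(pose(FG,FY,38),T0=A)
E
```

```text
t 1.1 q [0.65, 0.44, 1.6, -0.36, 1.46, -0.72] pos [0.4338, 0.2559, 0.1446] F [1.0, 0.3, -0.5] w 0.085
 tilt 28.3 yaw y-axis -5.47 pitch -0.41
rows 8 dp [0.0488, -0.1204, -0.0806] ang [-0.0033, 0.0134, -0.0015] | dist mm 146.7 deg 10.0
rows 2 dp [0.4583, -0.0, 0.0] ang [0.0, -0.0, 0.0] | dist mm 110.0 deg 0.0
```

Call:
arm_command([
  {"dp": [0.049,-0.12,-0.081],"angular": [-0.003,0.0134,-0.0015],"gripper": 85},
  {"dp": [0.049,-0.12,-0.081],"angular": [-0.003,0.0134,-0.0015],"gripper": 85},
  {"dp": [0.049,-0.12,-0.081],"angular": [-0.003,0.0134,-0.0015],"gripper": 85},
  {"dp": [0.049,-0.12,-0.081],"angular": [-0.003,0.0134,-0.0015],"gripper": 85},
  {"dp": [0.049,-0.12,-0.081],"angular": [-0.003,0.0134,-0.0015],"gripper": 85},
  {"dp": [0.049,-0.12,-0.081],"angular": [-0.003,0.0134,-0.0015],"gripper": 85},
  {"dp": [0.049,-0.12,-0.081],"angular": [-0.003,0.0134,-0.0015],"gripper": 85},
  {"dp": [0.049,-0.12,-0.081],"angular": [-0.003,0.0134,-0.0015],"gripper": 85},
])

```text
clock: 2.1
position: [0.5472, 0.1516, 0.1471]
ee_rot: [0.315, -0.62, 0.653, 0.299]
contact_force: [0.6, 0.2, -0.6]
width: 0.0852
```

```bash
python3 - <<'E'
from h import *
show(); plan(pose(FG,FY,38),6)
d=get_image('scene'); cv2.imwrite('pics/s1.png',cv2.resize(d['image'][150:280,190:360],None,fx=3.5,fy=3.5,interpolation=2))
E
```

```text
t 2.1 q [0.49, 0.54, 1.5, -0.56, 1.5, -0.87] pos [0.5472, 0.1516, 0.1471] F [0.6, 0.2, -0.6] w 0.0852
 tilt 38.5 yaw y-axis -2.93 pitch -0.01
rows 6 dp [0.148, 0.0073, 0.0064] ang [-0.0001, -0.001, -0.0] | dist mm 106.8 deg 0.5
```

View pics/s1.png

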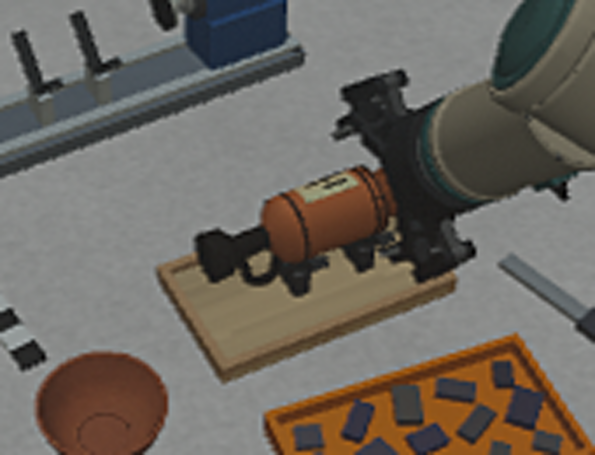

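The gripper sits tilted above the flask, and the fingers straddle the body line. I move in.

Call:
arm_command([
  {"dp": [0.148,0.007,0.006],"angular": [0,-0.001,0],"gripper": 85},
  {"dp": [0.148,0.007,0.006],"angular": [0,-0.001,0],"gripper": 85},
  {"dp": [0.148,0.007,0.006],"angular": [0,-0.001,0],"gripper": 85},
  {"dp": [0.148,0.007,0.006],"angular": [0,-0.001,0],"gripper": 85},
  {"dp": [0.148,0.007,0.006],"angular": [0,-0.001,0],"gripper": 85},
  {"dp": [0.148,0.007,0.006],"angular": [0,-0.001,0],"gripper": 85},
  {"dp": [0,0,0],"angular": [0,0,0],"gripper": 85},
  {"dp": [0,0,0],"angular": [0,0,0],"gripper": 85},
])

```text
clock: 3.15
position: [0.5433, 0.0855, 0.0588]
ee_rot: [0.319, -0.619, 0.652, 0.301]
contact_force: [-0.2, -0.6, -0.3]
width: 0.0849
```

```bash
python3 - <<'E'
from h import *
show(); plan(pose(FG,FY,38),1)
E
```

```text
t 3.15 q [0.4, 0.58, 1.68, -0.62, 1.27, -0.81] pos [0.5433, 0.0855, 0.0588] F [-0.2, -0.6, -0.3] w 0.0849
 tilt 38.0 yaw y-axis -3.0 pitch -0.17
rows 1 dp [-0.0319, 0.0387, 0.0148] ang [-0.0021, -0.0005, 0.0008] | dist mm 6.3 deg 0.2
```

Call:
arm_command([
  {"dp": [-0.02,0.03,0.012],"angular": [0,0,0],"gripper": 85},
  {"dp": [-0.005,0.008,0.002],"angular": [0,0,0],"gripper": 85},
  {"dp": [0,0,0],"angular": [0,0,0],"gripper": 52},
  {"dp": [0,0,0],"angular": [0,0,0],"gripper": 52},
  {"dp": [0,0,0],"angular": [0,0,0],"gripper": 52},
  {"dp": [0,0,0],"angular": [0,0,0],"gripper": 52},
  {"dp": [0,0,0],"angular": [0,0,0],"gripper": 52},
  {"dp": [0,0,0],"angular": [0,0,0],"gripper": 52},
], grip_force=30)

```text
clock: 4.15
position: [0.5397, 0.0903, 0.0623]
ee_rot: [0.32, -0.62, 0.651, 0.3]
contact_force: [-0.5, -0.4, 0.6]
width: 0.0549
```

```bash
python3 - <<'E'
from h import *
show(); plan(pose(FG,FY,38),1)
E
```

```text
t 4.15 q [0.41, 0.58, 1.69, -0.62, 1.27, -0.8] pos [0.5397, 0.0903, 0.0623] F [-0.5, -0.4, 0.6] w 0.0549
 tilt 38.0 yaw y-axis -2.92 pitch -0.36
rows 1 dp [0.0153, 0.0074, 0.0023] ang [-0.0026, -0.0004, 0.003] | dist mm 2.1 deg 0.4
```

```bash
cat >> h.py <<'E'
SO=np.array([.6365,-.1765]); SY=-1.5
def sp(x,z=.092,y=0):
    c,s=np.cos(np.radians(SY)),np.sin(np.radians(SY)); return [SO[0]+c*x-s*y,SO[1]+s*x+c*y,z]
E
python3 - <<'E'
from h import *
L=FG.copy(); L[2]=.19; L[0]-=.0
A=plan(pose(FG,FY,38,d=.0202),1,T0=cur()[1]); 
s,C=cur(); B=C.copy(); B[2,3]+=.11; plan(B,4)
E=plan(pose(sp(-.010,.20),SY,-40,d=.0202),T0=B); print(sp(-.01,.2))
E
```

```text
rows 1 dp [0.0003, 0.0073, 0.0023] ang [-0.0026, -0.0004, 0.003] | dist mm 0.9 deg 0.4
rows 4 dp [-0.1805, -0.0014, -0.1412] ang [0.0, 0.0, 0.0] | dist mm 110.0 deg 0.0
rows 8 dp [0.0054, -0.1017, -0.2814] ang [-0.0021, -0.1084, 0.0006] | dist mm 268.4 deg 78.0
[np.float64(0.6265034267502444), np.float64(-0.17623823051692125), 0.2]
```

Call:
arm_command([
  {"dp": [0,0,0],"angular": [0,0,0],"gripper": 50},
  {"dp": [-0.06,0,-0.047],"angular": [0,0,0],"gripper": 50},
  {"dp": [-0.11,0,-0.086],"angular": [0,0,0],"gripper": 50},
  {"dp": [-0.145,0,-0.113],"angular": [0,0,0],"gripper": 50},
  {"dp": [-0.145,0,-0.113],"angular": [0,0,0],"gripper": 50},
  {"dp": [-0.145,0,-0.113],"angular": [0,0,0],"gripper": 50},
  {"dp": [-0.11,0,-0.086],"angular": [0,0,0],"gripper": 50},
  {"dp": [0,0,0],"angular": [0,0,0],"gripper": 50},
], grip_force=40)

```text
clock: 5.15
position: [0.5382, 0.0913, 0.1768]
ee_rot: [0.321, -0.619, 0.65, 0.301]
contact_force: [-0.3, 0.4, -3.5]
width: 0.0544
```

```bash
python3 - <<'E'
from h import *
show(); plan(pose(sp(-.010,.20),SY,-40,d=.0202),14)
E
```

```text
t 5.15 q [0.41, 0.45, 1.57, -0.59, 1.47, -0.94] pos [0.5382, 0.0913, 0.1768] F [-0.3, 0.4, -3.5] w 0.0544
 tilt 37.7 yaw y-axis -2.98 pitch -0.31
rows 14 dp [-0.0003, -0.059, -0.1614] ang [-0.0013, -0.0617, 0.0003] | dist mm 269.7 deg 77.8
```

Held: the force reads −3.5 N, which is the flask's weight. I carry it across in 14 rows.

Call:
arm_command([
  {"dp": [0,-0.059,-0.161],"angular": [-0.001,-0.0617,0],"gripper": 50},
  {"dp": [0,-0.059,-0.161],"angular": [-0.001,-0.0617,0],"gripper": 50},
  {"dp": [0,-0.059,-0.161],"angular": [-0.001,-0.0617,0],"gripper": 50},
  {"dp": [0,-0.059,-0.161],"angular": [-0.001,-0.0617,0],"gripper": 50},
  {"dp": [0,-0.059,-0.161],"angular": [-0.001,-0.0617,0],"gripper": 50},
  {"dp": [0,-0.059,-0.161],"angular": [-0.001,-0.0617,0],"gripper": 50},
  {"dp": [0,-0.059,-0.161],"angular": [-0.001,-0.0617,0],"gripper": 50},
  {"dp": [0,-0.059,-0.161],"angular": [-0.001,-0.0617,0],"gripper": 50},
])

```text
clock: 6.15
position: [0.5829, -0.0556, 0.2162]
ee_rot: [0.538, -0.453, 0.476, 0.529]
contact_force: [-0.0, -0.6, -3.9]
width: 0.0545
```

```bash
python3 - <<'E'
from h import *
show(); plan(pose(sp(-.010,.20),SY,-40,d=.0202),7)
E
```

```text
t 6.15 q [-0.29, 0.32, 1.49, 0.13, 1.39, -1.86] pos [0.5829, -0.0556, 0.2162] F [-0.0, -0.6, -3.9] w 0.0545
 tilt -7.9 yaw y-axis -1.79 pitch 0.95
rows 7 dp [-0.0123, -0.0561, -0.1331] ang [-0.001, -0.051, -0.0012] | dist mm 120.5 deg 32.1
```

Call:
arm_command([
  {"dp": [-0.012,-0.056,-0.133],"angular": [-0.001,-0.051,-0.001],"gripper": 50},
  {"dp": [-0.012,-0.056,-0.133],"angular": [-0.001,-0.051,-0.001],"gripper": 50},
  {"dp": [-0.012,-0.056,-0.133],"angular": [-0.001,-0.051,-0.001],"gripper": 50},
  {"dp": [-0.012,-0.056,-0.133],"angular": [-0.001,-0.051,-0.001],"gripper": 50},
  {"dp": [-0.012,-0.056,-0.133],"angular": [-0.001,-0.051,-0.001],"gripper": 50},
  {"dp": [-0.012,-0.056,-0.133],"angular": [-0.001,-0.051,-0.001],"gripper": 50},
  {"dp": [-0.012,-0.056,-0.133],"angular": [-0.001,-0.051,-0.001],"gripper": 50},
  {"dp": [0,0,0],"angular": [0,0,0],"gripper": 50},
])

```text
clock: 7.15
position: [0.6192, -0.1737, 0.1706]
ee_rot: [0.648, -0.282, 0.308, 0.637]
contact_force: [0.3, 0.4, -3.6]
width: 0.0548
```

```bash
python3 - <<'E'
from h import *
show(); plan(pose(sp(-.010,.20),SY,-40,d=.0202),1); plan(pose(sp(-.010,.12),SY,-40,d=.0202),4)
for n in('scene','top'):
    d=get_image(n); np.savez(n+'2.npz',**d); W=cloud(d); x,y,z=W[...,0],W[...,1],W[...,2]; im=d['image'].astype(int); b,g,r=im[...,0],im[...,1],im[...,2]
    dark=(x>.60)&(x<.76)&(abs(y+.178)<.028)&(z>.16)&(z<.26)&(r<70)
    q=W[dark]; print(n,len(q),'mouth x end',np.sort(q[:,0])[-4:].round(4) if len(q) else '')
    mc=q[q[:,0]>q[:,0].max()-.02]; print('  cup',mc.min(0).round(4),mc.max(0).round(4))
d=np.load('scene2.npz'); a=cv2.resize(d['image'][90:230,140:310],None,fx=2.9,fy=2.9,interpolation=2)
t=np.load('top2.npz'); a2=cv2.resize(t['image'][140:260,270:370],None,fx=2.9,fy=3.383,interpolation=2)[:406]
cv2.imwrite('pics/s2.png',np.hstack([a,a2]))
E
```

```text
t 7.15 q [-0.68, 0.62, 1.3, 0.53, 1.69, -2.28] pos [0.6192, -0.1737, 0.1706] F [0.3, 0.4, -3.6] w 0.0548
 tilt -40.7 yaw y-axis -1.61 pitch 1.52
rows 1 dp [-0.0317, -0.0582, 0.1437] ang [-0.0118, 0.0071, -0.0121] | dist mm 19.0 deg 1.7
rows 4 dp [0.1189, -0.0176, -0.0722] ang [-0.003, 0.0018, -0.003] | dist mm 67.3 deg 1.7
scene 487 mouth x end [0.7267 0.7268 0.7269 0.7278]
  cup [ 0.7078 -0.2032  0.1663] [ 0.7278 -0.167   0.2027]
top 314 mouth x end [0.7258 0.7261 0.7262 0.7277]
  cup [ 0.7078 -0.205   0.184 ] [ 0.7277 -0.1689  0.2032]
```

View pics/s2.png

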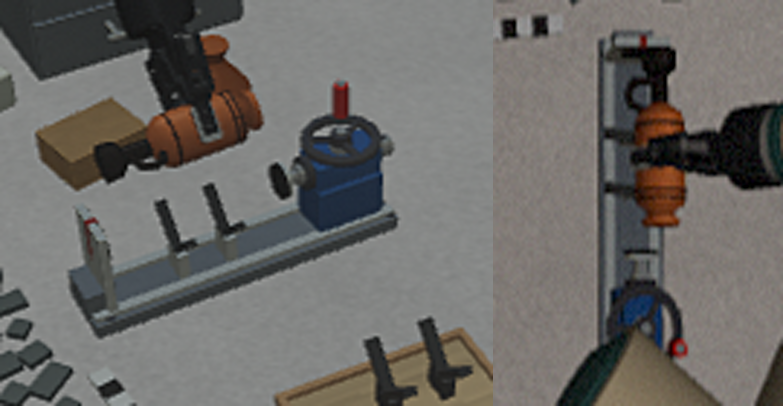

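The flask hangs above the stand with its mouth towards the plate and its handle out to the left (+y), roughly level. I centre it and lower it.

Call:
arm_command([
  {"dp": [-0.008,-0.015,0.036],"angular": [-0.003,0.002,-0.003],"gripper": 50},
  {"dp": [-0.008,-0.015,0.036],"angular": [-0.003,0.002,-0.003],"gripper": 50},
  {"dp": [-0.008,-0.015,0.036],"angular": [-0.003,0.002,-0.003],"gripper": 50},
  {"dp": [-0.008,-0.015,0.036],"angular": [-0.003,0.002,-0.003],"gripper": 50},
  {"dp": [0.12,0,-0.101],"angular": [0,0,0],"gripper": 50},
  {"dp": [0.12,0,-0.101],"angular": [0,0,0],"gripper": 50},
  {"dp": [0.12,0,-0.101],"angular": [0,0,0],"gripper": 50},
  {"dp": [0,0,0],"angular": [0,0,0],"gripper": 50},
])

```text
clock: 8.25
position: [0.6274, -0.1563, 0.1306]
ee_rot: [0.647, -0.3, 0.301, 0.633]
contact_force: [-0.1, 0.3, -3.9]
width: 0.0547
```

```bash
python3 - <<'E'
from h import *
show(); plan(pose(sp(-.010,.12),SY,-40,d=.0202),4);plan(pose(sp(-.010,.095),SY,-40,d=.0202),6)
E
```

```text
t 8.25 q [-0.65, 0.63, 1.37, 0.54, 1.59, -2.33] pos [0.6274, -0.1563, 0.1306] F [-0.1, 0.3, -3.9] w 0.0547
 tilt -39.6 yaw y-axis -1.01 pitch -0.38
rows 4 dp [0.0324, 0.001, -0.046] ang [0.0017, -0.001, -0.0] | dist mm 27.0 deg 0.7
rows 6 dp [0.0483, 0.0008, -0.0529] ang [0.0011, -0.0007, -0.0] | dist mm 51.5 deg 0.7
```

Call:
arm_command([
  {"dp": [0.05,0,-0.053],"angular": [0.001,-0.0007,0],"gripper": 50},
  {"dp": [0.05,0,-0.053],"angular": [0.001,-0.0007,0],"gripper": 50},
  {"dp": [0.05,0,-0.053],"angular": [0.001,-0.0007,0],"gripper": 50},
  {"dp": [0.05,0,-0.053],"angular": [0.001,-0.0007,0],"gripper": 50},
  {"dp": [0.05,0,-0.053],"angular": [0.001,-0.0007,0],"gripper": 50},
  {"dp": [0,0,-0.0],"angular": [0.001,0,0],"gripper": 50},
  {"dp": [0,0,0],"angular": [0,0,0],"gripper": 50},
  {"dp": [0,0,0],"angular": [0,0,0],"gripper": 50},
])

```text
clock: 9.25
position: [0.6284, -0.1626, 0.0846]
ee_rot: [0.649, -0.296, 0.302, 0.632]
contact_force: [-0.5, 0.0, -3.0]
width: 0.0544
```

```bash
python3 - <<'E'
from h import *
show(); plan(pose(sp(-.010,.092),SY,-40,d=.0202),1);plan(pose(sp(-.010,.092),SY,-40,d=.0202),4)
E
```

```text
t 9.25 q [-0.66, 0.68, 1.4, 0.54, 1.52, -2.37] pos [0.6284, -0.1626, 0.0846] F [-0.5, 0.0, -3.0] w 0.0544
 tilt -40.0 yaw y-axis -1.51 pitch -0.11
rows 1 dp [0.0478, 0.0125, -0.0474] ang [0.0007, -0.0003, 0.001] | dist mm 8.2 deg 0.1
rows 4 dp [0.012, 0.0031, -0.0119] ang [0.0002, -0.0001, 0.0002] | dist mm 8.2 deg 0.1
```

Call:
arm_command([
  {"dp": [0.012,0.004,-0.012],"angular": [0,0,0],"gripper": 50},
  {"dp": [0.012,0.004,-0.012],"angular": [0,0,0],"gripper": 50},
  {"dp": [0.012,0.004,-0.012],"angular": [0,0,0],"gripper": 50},
  {"dp": [0.008,0.002,-0.008],"angular": [0,0,0],"gripper": 50},
  {"dp": [0,0,0],"angular": [0,0,0],"gripper": 50},
  {"dp": [0,0,0],"angular": [0,0,0],"gripper": 50},
  {"dp": [0,0,0],"angular": [0,0,0],"gripper": 50},
  {"dp": [0,0,0],"angular": [0,0,0],"gripper": 50},
])

```text
clock: 10.25
position: [0.627, -0.1634, 0.0781]
ee_rot: [0.65, -0.296, 0.302, 0.632]
contact_force: [-0.5, -0.9, -2.1]
width: 0.0544
```

```bash
python3 - <<'E'
from h import *
show(); plan(pose(sp(-.010,.092),SY,-40,d=.0202),1)
for n in('scene','top'):
    d=get_image(n); np.savez(n+'3.npz',**d)
d=np.load('scene3.npz'); a=cv2.resize(d['image'][90:230,140:310],None,fx=2.9,fy=2.9,interpolation=2)
t=np.load('top3.npz'); a2=cv2.resize(t['image'][140:260,270:370],None,fx=2.9,fy=3.383,interpolation=2)[:406]
cv2.imwrite('pics/s3.png',np.hstack([a,a2]))
E
```

```text
t 10.25 q [-0.66, 0.69, 1.41, 0.55, 1.51, -2.38] pos [0.627, -0.1634, 0.0781] F [-0.5, -0.9, -2.1] w 0.0544
 tilt -39.9 yaw y-axis -1.5 pitch -0.23
rows 1 dp [0.0111, 0.0017, -0.0075] ang [0.0017, -0.0005, 0.002] | dist mm 1.6 deg 0.2
```

View pics/s3.png

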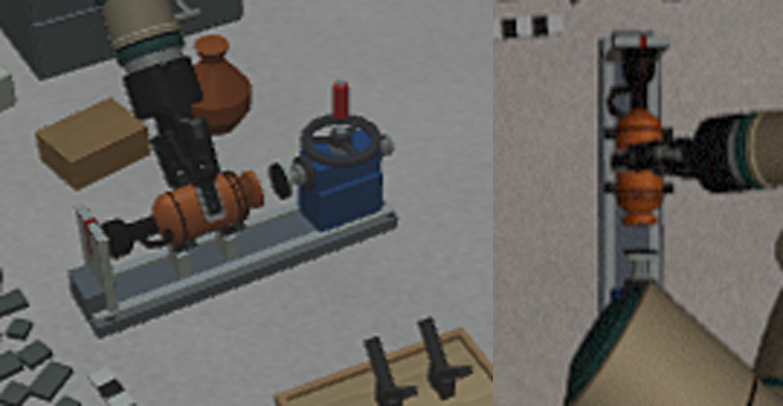

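The flask rests in both V's with its mouth just short of the plate, and the handle is level to the left. I settle it, release and back off.

Call:
arm_command([
  {"dp": [0.009,0,-0.007],"angular": [0,0,0],"gripper": 50},
  {"dp": [0,0,0],"angular": [0,0,0],"gripper": 50},
  {"dp": [0,0,0],"angular": [0,0,0],"gripper": 60},
  {"dp": [0,0,0],"angular": [0,0,0],"gripper": 70},
  {"dp": [0,0,0],"angular": [0,0,0],"gripper": 85},
  {"dp": [0,0,0],"angular": [0,0,0],"gripper": 85},
  {"dp": [0,0,0],"angular": [0,0,0],"gripper": 85},
  {"dp": [0,0,0],"angular": [0,0,0],"gripper": 85},
])

```text
clock: 11.35
position: [0.6276, -0.1627, 0.0783]
ee_rot: [0.65, -0.296, 0.3, 0.632]
contact_force: [-0.3, 0.6, -0.6]
width: 0.085
```

Call:
arm_command([
  {"dp": [-0.08,0,0],"angular": [0,0,0],"gripper": 85},
  {"dp": [-0.2,0,0],"angular": [0,0,0],"gripper": 85},
  {"dp": [-0.3,0,0],"angular": [0,0,0],"gripper": 85},
  {"dp": [-0.3,0,0],"angular": [0,0,0],"gripper": 85},
  {"dp": [-0.25,0,0],"angular": [0,0,0],"gripper": 85},
  {"dp": [0,0,0],"angular": [0,0,0],"gripper": 85},
  {"dp": [0,0,0],"angular": [0,0,0],"gripper": 85},
  {"dp": [0,0,0],"angular": [0,0,0],"gripper": 85},
])

```text
clock: 12.35
position: [0.6238, -0.2526, 0.1856]
ee_rot: [0.65, -0.296, 0.301, 0.632]
contact_force: [-0.3, 0.6, 0.1]
width: 0.0846
```

```bash
cat >> h.py <<'E'
from scipy.optimize import least_squares
def flask(n,save=None):
    d=get_image(n); W=cloud(d); im=d['image'].astype(int); b,g,r=im[...,0],im[...,1],im[...,2]
    x,y,z=W[...,0],W[...,1],W[...,2]
    near=(x>.55)&(x<.75)&(abs(y-sp(0)[1])<.06)&(z>.03)
    P=W[near&(x>.60)&(x<.66)&(r>b+25)&(z>.08)]
    f=lambda p:np.hypot(P[:,1]-p[0]-p[1]*(P[:,0]-.63),P[:,2]-p[2])-.028
    s=least_squares(f,[-.176,-.026,.092],loss='soft_l1',f_scale=.002); y0,k,z0=s.x
    F=np.sort(x[near&(r>b+25)&(z>.085)&(x<.62)&(abs(y-y0)<.022)])
    print(n,len(P),'axis y@.63',y0.round(4),'deg',np.degrees(k).round(2),'z',z0.round(4),'foot x',F[:4].round(4) if len(F) else '')
    dk=near&(r<70)&(g<70)&(b<70)&(x>.665)&(x<.728); Q=W[dk]; dy=Q[:,1]-y0-k*(Q[:,0]-.63); dz=Q[:,2]-z0; rad=np.hypot(dy,dz); h=(rad>.027)&(rad<.046)
    a=np.degrees(np.arctan2(dy,dz))[h]; print('  handle',h.sum(),'ang',np.median(a).round(1) if h.any() else '',np.percentile(a,[10,90]).round(1) if h.any() else '','x',np.median(Q[h][:,0]).round(4) if h.any() else '')
    return d
E
python3 - <<'E'
from h import *
show()
for n in('scene','top'): d=flask(n); np.savez(n+'4.npz',**d)
a=cv2.resize(np.load('scene4.npz')['image'][90:230,140:310],None,fx=2.9,fy=2.9,interpolation=2)
a2=cv2.resize(d['image'][140:260,270:370],None,fx=2.9,fy=3.383,interpolation=2)[:406]
cv2.imwrite('pics/s4.png',np.hstack([a,a2]))
plan(pose(sp(-.010,.092),SY,40,d=.022,back=.1))
E
```

```text
t 12.35 q [-0.76, 0.67, 1.16, 0.52, 1.79, -2.31] pos [0.6238, -0.2526, 0.1856] F [-0.3, 0.6, 0.1] w 0.0846
 tilt -40.1 yaw y-axis -1.48 pitch -0.23
scene 313 axis y@.63 -0.1774 deg -1.95 z 0.0919 foot x [0.5619 0.5621 0.5633 0.5634]
  handle 35 ang 76.8 [72.3 90.4] x 0.6868
top 273 axis y@.63 -0.1785 deg -2.53 z 0.0905 foot x [0.5648 0.5651 0.5652 0.5652]
  handle 29 ang 72.4 [63.1 80.3] x 0.6851
rows 9 dp [0.0437, -0.0007, 0.124] ang [0.0, 0.0989, 0.0003] | dist mm 130.9 deg 80.1
```

Call:
arm_command([
  {"dp": [0.04,0,0.112],"angular": [0,0.089,0],"gripper": 85},
  {"dp": [0.04,0,0.112],"angular": [0,0.089,0],"gripper": 85},
  {"dp": [0.04,0,0.112],"angular": [0,0.089,0],"gripper": 85},
  {"dp": [0.04,0,0.112],"angular": [0,0.089,0],"gripper": 85},
  {"dp": [0.04,0,0.112],"angular": [0,0.089,0],"gripper": 85},
  {"dp": [0.04,0,0.112],"angular": [0,0.089,0],"gripper": 85},
  {"dp": [0.04,0,0.112],"angular": [0,0.089,0],"gripper": 85},
  {"dp": [0.04,0,0.112],"angular": [0,0.089,0],"gripper": 85},
])

```text
clock: 13.45
position: [0.6251, -0.1415, 0.1662]
ee_rot: [0.383, -0.59, 0.606, 0.371]
contact_force: [-0.2, -0.7, -1.0]
width: 0.0848
```

```bash
sed -i 's/SO=np.array(\[.6365,-.1765\])/SO=np.array([.6365,-.178])/' h.py; python3 - <<'E'
from h import *
show()
for n in('scene','top'): d=flask(n)
plan(pose(sp(-.010,.092),SY,39,d=.022,back=.09),6)
E
```

```text
t 13.45 q [-0.09, 0.42, 1.54, -0.48, 1.19, -1.45] pos [0.6251, -0.1415, 0.1662] F [-0.2, -0.7, -1.0] w 0.0848
 tilt 25.5 yaw y-axis -1.55 pitch -0.17
scene 306 axis y@.63 -0.1773 deg -0.42 z 0.0921 foot x [0.5673 0.5695 0.5708 0.5712]
  handle 30 ang 76.2 [71.8 82.3] x 0.69
top 132 axis y@.63 -0.1783 deg -2.4 z 0.0903 foot x [0.5649 0.565  0.5651 0.5651]
  handle 29 ang 73.8 [66.8 79.4] x 0.6888
rows 6 dp [0.0194, -0.0056, 0.0153] ang [0.0007, 0.0256, -0.0002] | dist mm 18.2 deg 13.8
```

Call:
arm_command([
  {"dp": [0.02,-0.006,0.016],"angular": [0.0007,0.026,0],"gripper": 85},
  {"dp": [0.02,-0.006,0.016],"angular": [0.0007,0.026,0],"gripper": 85},
  {"dp": [0.02,-0.006,0.016],"angular": [0.0007,0.026,0],"gripper": 85},
  {"dp": [0.02,-0.006,0.016],"angular": [0.0007,0.026,0],"gripper": 85},
  {"dp": [0.02,-0.006,0.016],"angular": [0.0007,0.026,0],"gripper": 85},
  {"dp": [0.02,-0.006,0.016],"angular": [0.0007,0.026,0],"gripper": 85},
  {"dp": [0,0,0],"angular": [0,0,0],"gripper": 85},
  {"dp": [0,0,0],"angular": [0,0,0],"gripper": 85},
])

```text
clock: 14.55
position: [0.6262, -0.1374, 0.1431]
ee_rot: [0.306, -0.628, 0.65, 0.301]
contact_force: [0.3, 0.2, -0.5]
width: 0.085
```

```bash
python3 - <<'E'
from h import *
show()
plan(pose(sp(-.010,.092),SY,39,d=.020),6)
E
```

```text
t 14.55 q [0.04, 0.5, 1.59, -0.74, 1.22, -1.18] pos [0.6262, -0.1374, 0.1431] F [0.3, 0.2, -0.5] w 0.085
 tilt 39.1 yaw y-axis -1.77 pitch 0.42
rows 6 dp [0.1182, -0.0025, 0.0013] ang [0.0001, -0.0003, -0.0009] | dist mm 85.1 deg 0.5
```

Call:
arm_command([
  {"dp": [0.118,0,0.001],"angular": [0,0,-0.001],"gripper": 85},
  {"dp": [0.118,0,0.001],"angular": [0,0,-0.001],"gripper": 85},
  {"dp": [0.118,0,0.001],"angular": [0,0,-0.001],"gripper": 85},
  {"dp": [0.118,0,0.001],"angular": [0,0,-0.001],"gripper": 85},
  {"dp": [0.118,0,0.001],"angular": [0,0,-0.001],"gripper": 85},
  {"dp": [0.1,0,0.001],"angular": [0,0,-0.001],"gripper": 85},
  {"dp": [0,0,0],"angular": [0,0,0],"gripper": 85},
  {"dp": [0,0,0],"angular": [0,0,0],"gripper": 85},
])

```text
clock: 15.55
position: [0.6236, -0.1945, 0.0737]
ee_rot: [0.308, -0.63, 0.647, 0.3]
contact_force: [-0.6, -1.1, 0.1]
width: 0.0851
```

```bash
python3 - <<'E'
from h import *
show()
plan(pose(sp(-.010,.092),SY,39,d=.020),1)
E
```

```text
t 15.55 q [-0.05, 0.57, 1.68, -0.82, 1.05, -1.12] pos [0.6236, -0.1945, 0.0737] F [-0.6, -1.1, 0.1] w 0.0851
 tilt 39.1 yaw y-axis -1.56 pitch 0.01
rows 1 dp [-0.0403, -0.0209, 0.0131] ang [-0.0004, -0.0007, -0.0005] | dist mm 5.7 deg 0.1
```

Call:
arm_command([
  {"dp": [-0.022,-0.015,0.01],"angular": [0,0,0],"gripper": 85},
  {"dp": [-0.01,-0.006,0.003],"angular": [0,0,0],"gripper": 85},
  {"dp": [0,0,0],"angular": [0,0,0],"gripper": 52},
  {"dp": [0,0,0],"angular": [0,0,0],"gripper": 52},
  {"dp": [0,0,0],"angular": [0,0,0],"gripper": 52},
  {"dp": [0,0,0],"angular": [0,0,0],"gripper": 52},
  {"dp": [0,0,0],"angular": [0,0,0],"gripper": 52},
  {"dp": [0,0,0],"angular": [0,0,0],"gripper": 52},
], grip_force=40)

```text
clock: 16.55
position: [0.6276, -0.1892, 0.0773]
ee_rot: [0.309, -0.631, 0.646, 0.299]
contact_force: [-0.5, 0.0, 0.3]
width: 0.0549
```

```bash
python3 - <<'E'
from h import *
show()
plan(pose(sp(-.010,.092),SY,39,d=.020),1)
for n in('scene','top'): d=flask(n)
s,C=cur(); B=C.copy(); B[2,3]+=.045; plan(B,4)
E
```

```text
t 16.55 q [-0.05, 0.56, 1.67, -0.81, 1.05, -1.12] pos [0.6276, -0.1892, 0.0773] F [-0.5, 0.0, 0.3] w 0.0549
 tilt 39.0 yaw y-axis -1.47 pitch -0.17
rows 1 dp [0.0117, 0.0119, -0.003] ang [-0.0009, -0.0003, 0.0018] | dist mm 2.0 deg 0.2
scene 125 axis y@.63 -0.1765 deg -2.53 z 0.0918 foot x [0.5676]
  handle 35 ang 76.0 [71.3 95.4] x 0.6886
top 123 axis y@.63 -0.1783 deg -1.49 z 0.0911 foot x [0.5649 0.5651 0.5652 0.5652]
  handle 26 ang 72.8 [68.6 80.6] x 0.6893
rows 4 dp [-0.0728, -0.0003, -0.059] ang [0.0, -0.0, -0.0] | dist mm 45.0 deg 0.0
```

```bash
python3 - <<'E'
from h import *
s,C=cur(); B=C.copy(); B[2,3]+=.045; B[0,3]-=.01; plan(B,5)
c=C[:3,3]-C[:3,0]*.0186; print('axis pt',c)
plan(pose(c+[-.01,0,.045],SY,-36,d=.0186),10,T0=B)
E
```

```text
rows 5 dp [-0.058, 0.0164, -0.0476] ang [0.0, -0.0, -0.0] | dist mm 46.1 deg 0.0
axis pt [ 0.62787177 -0.1775063   0.09175966]
rows 10 dp [-0.0013, 0.0001, 0.0202] ang [0.0, -0.0834, 0.0002] | dist mm 22.7 deg 75.0
```

Call:
arm_command([
  {"dp": [-0.03,0,-0.025],"angular": [0,0,0],"gripper": 50},
  {"dp": [-0.06,0.016,-0.049],"angular": [0,0,0],"gripper": 50},
  {"dp": [-0.06,0.016,-0.049],"angular": [0,0,0],"gripper": 50},
  {"dp": [-0.06,0.016,-0.049],"angular": [0,0,0],"gripper": 50},
  {"dp": [-0.06,0.016,-0.049],"angular": [0,0,0],"gripper": 50},
  {"dp": [-0.04,0.016,-0.033],"angular": [0,0,0],"gripper": 50},
  {"dp": [0,0,0],"angular": [0,0,0],"gripper": 50},
  {"dp": [0,0,0],"angular": [0,0,0],"gripper": 50},
])

```text
clock: 17.65
position: [0.6158, -0.1887, 0.1275]
ee_rot: [0.31, -0.629, 0.646, 0.301]
contact_force: [-0.7, -0.2, -2.7]
width: 0.0549
```

```bash
python3 - <<'E'
from h import *
show()
plan(pose([.618,-.1775,.137],SY,-36,d=.0186),12)
E
```

```text
t 17.65 q [-0.05, 0.49, 1.65, -0.77, 1.12, -1.2] pos [0.6158, -0.1887, 0.1275] F [-0.7, -0.2, -2.7] w 0.0549
 tilt 38.9 yaw y-axis -1.55 pitch -0.07
rows 12 dp [0.0028, -0.0013, 0.0168] ang [-0.0001, -0.0693, 0.0001] | dist mm 23.0 deg 74.9
```

Call:
arm_command([
  {"dp": [0.003,-0.001,0.017],"angular": [0,-0.0693,0],"gripper": 50},
  {"dp": [0.003,-0.001,0.017],"angular": [0,-0.0693,0],"gripper": 50},
  {"dp": [0.003,-0.001,0.017],"angular": [0,-0.0693,0],"gripper": 50},
  {"dp": [0.003,-0.001,0.017],"angular": [0,-0.0693,0],"gripper": 50},
  {"dp": [0.003,-0.001,0.017],"angular": [0,-0.0693,0],"gripper": 50},
  {"dp": [0.003,-0.001,0.017],"angular": [0,-0.0693,0],"gripper": 50},
  {"dp": [0.003,-0.001,0.017],"angular": [0,-0.0693,0],"gripper": 50},
  {"dp": [0.003,-0.001,0.017],"angular": [0,-0.0693,0],"gripper": 50},
])

```text
clock: 18.65
position: [0.6127, -0.1727, 0.1162]
ee_rot: [0.553, -0.436, 0.451, 0.549]
contact_force: [-0.2, -0.1, -3.6]
width: 0.0547
```

```bash
python3 - <<'E'
from h import *
show()
plan(pose([.620,-.1775,.137],SY,-36,d=.0186),6)
E
```

```text
t 18.65 q [-0.49, 0.49, 1.48, 0.19, 1.29, -2.11] pos [0.6127, -0.1727, 0.1162] F [-0.2, -0.1, -3.6] w 0.0547
 tilt -12.3 yaw y-axis -1.02 pitch 0.76
rows 6 dp [-0.0042, -0.0103, 0.0111] ang [0.0002, -0.0439, -0.0017] | dist mm 11.3 deg 23.7
```

Call:
arm_command([
  {"dp": [-0.004,-0.01,0.011],"angular": [0,-0.044,-0.002],"gripper": 50},
  {"dp": [-0.004,-0.01,0.011],"angular": [0,-0.044,-0.002],"gripper": 50},
  {"dp": [-0.004,-0.01,0.011],"angular": [0,-0.044,-0.002],"gripper": 50},
  {"dp": [-0.004,-0.01,0.011],"angular": [0,-0.044,-0.002],"gripper": 50},
  {"dp": [-0.004,-0.01,0.011],"angular": [0,-0.044,-0.002],"gripper": 50},
  {"dp": [-0.004,-0.01,0.011],"angular": [0,-0.044,-0.002],"gripper": 50},
  {"dp": [0,0,0],"angular": [0,0,0],"gripper": 50},
  {"dp": [0,0,0],"angular": [0,0,0],"gripper": 50},
])

```text
clock: 19.65
position: [0.6147, -0.1748, 0.1142]
ee_rot: [0.635, -0.314, 0.329, 0.625]
contact_force: [0.2, 0.2, -2.9]
width: 0.0545
```

```bash
cat >> h.py <<'E'
def hand(n,ax,tag=None):
    """handle roll from dark pixels about a known axis point (x,y,z), yaw SY"""
    d=get_image(n); W=cloud(d); im=d['image'].astype(int); k=np.tan(np.radians(SY))
    dk=(im.max(-1)<75)&(W[...,0]>ax[0]+.046)&(W[...,0]<ax[0]+.08); Q=W[dk]; dy=Q[:,1]-ax[1]-k*(Q[:,0]-ax[0]); dz=Q[:,2]-ax[2]; r=np.hypot(dy,dz); a=np.degrees(np.arctan2(dy,dz))
    for lo,hi in((.02,.03),(.03,.047)):
        h=(r>lo)&(r<hi); print(n,lo,h.sum(),'mean ang +y',a[h].mean().round(1),'med',np.median(a[h]).round(1),'dy,dz mean mm',(dy[h].mean()*1e3).round(1),(dz[h].mean()*1e3).round(1))
    if tag: np.savez(tag,**d)
    return d
E
python3 - <<'E'
from h import *
show()
plan(pose([.620,-.1775,.137],SY,-36,d=.0186),1)
s,C=cur(); c=C[:3,3]-C[:3,0]*.0186; print('axis',c.round(4))
a=[]
d=hand('scene',c); d2=hand('top',c)
a=cv2.resize(d['image'][110:220,150:270],None,fx=4,fy=4,interpolation=2); b=cv2.resize(d2['image'][140:220,290:350],None,fx=5.5,fy=5.5,interpolation=2)
cv2.imwrite('pics/s5.png',np.hstack([a,b]))
E
```

```text
t 19.65 q [-0.66, 0.63, 1.39, 0.48, 1.54, -2.33] pos [0.6147, -0.1748, 0.1142] F [0.2, 0.2, -2.9] w 0.0545
 tilt -35.9 yaw y-axis -1.25 pitch 0.68
rows 1 dp [-0.0113, -0.0446, 0.0947] ang [-0.0022, -0.0007, -0.0077] | dist mm 12.6 deg 0.7
axis [ 0.6146 -0.1858  0.1293]
scene 0.02 15 mean ang +y 32.4 med 15.7 dy,dz mean mm 9.0 18.3
scene 0.03 30 mean ang +y 5.2 med 10.9 dy,dz mean mm 5.6 32.7
top 0.02 5 mean ang +y 27.8 med 17.6 dy,dz mean mm 9.4 19.9
top 0.03 23 mean ang +y 4.8 med 4.5 dy,dz mean mm 3.0 35.5
```

View pics/s5.png

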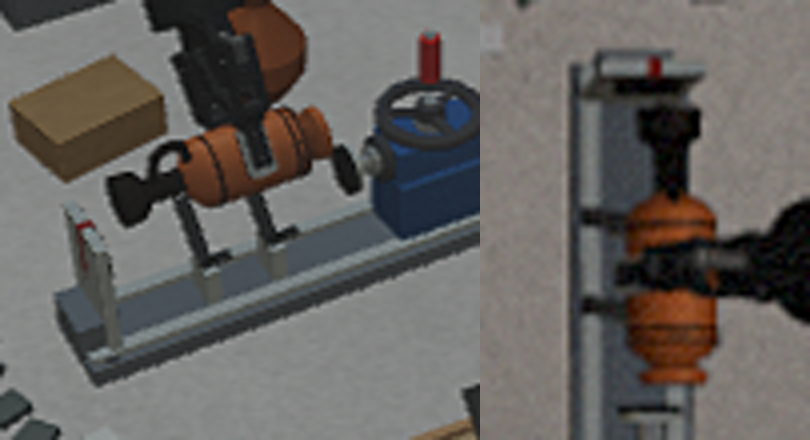

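The flask is clear above the rests with the handle nearly straight up, leaning a few degrees to +y. I add about 4° while centring over the rests.

```bash
python3 - <<'E'
from h import *
plan(pose([.6275,-.1775,.125],SY,-40,d=.0186),5)
E
```

```text
rows 5 dp [0.0143, -0.0215, 0.0084] ang [-0.0004, -0.009, -0.0015] | dist mm 16.3 deg 4.1
```

Call:
arm_command([
  {"dp": [0.012,-0.02,0.012],"angular": [0,-0.009,-0.0015],"gripper": 50},
  {"dp": [0.012,-0.02,0.012],"angular": [0,-0.009,-0.0015],"gripper": 50},
  {"dp": [0.012,-0.02,0.012],"angular": [0,-0.009,-0.0015],"gripper": 50},
  {"dp": [0.012,-0.02,0.012],"angular": [0,-0.009,-0.0015],"gripper": 50},
  {"dp": [0.012,-0.02,0.012],"angular": [0,-0.009,-0.0015],"gripper": 50},
  {"dp": [0,0,0],"angular": [0,0,0],"gripper": 50},
  {"dp": [0,0,0],"angular": [0,0,0],"gripper": 50},
  {"dp": [0,0,0],"angular": [0,0,0],"gripper": 50},
])

```text
clock: 20.75
position: [0.6281, -0.1631, 0.1138]
ee_rot: [0.65, -0.294, 0.302, 0.632]
contact_force: [-0.6, -1.2, -3.3]
width: 0.0547
```

```bash
cat >> h.py <<'E'
def roll(n):
    """self-consistent: axis from mouth cup + body tops in the same camera, handle = dark points above"""
    d=get_image(n); W=cloud(d); im=d['image'].astype(int); s,C=cur()
    x,y,z=W[...,0],W[...,1],W[...,2]; near=(abs(y+.178)<.05)&(x>.58)&(x<.738)&(z>.07)
    k=np.tan(np.radians(SY)); Y=y-k*(x-.65); dark=im.max(-1)<75
    cup=near&dark&(x>.708); return d,W,near,dark,Y
E
python3 - <<'E'
from h import *
show(); plan(pose([.6275,-.1775,.092],SY,-40,d=.0186),6)
s,C=cur(); c=C[:3,3]-C[:3,0]*.0186; print('axis',c.round(4)); k=np.tan(np.radians(SY))
for n in('scene','top'):
    d=get_image(n); W=cloud(d); m=d['image'].max(-1); x,y,z=W[...,0]-c[0],W[...,1]-c[1]-k*(W[...,0]-c[0]),W[...,2]-c[2]
    print(n)
    q=(abs(y)<.035)&(abs(z)<.03)&(x>.092)&(x<.108)&(m<75); print(' cup y',y[q].min().round(4),y[q].max().round(4),'z max',z[q].max().round(4))
    for X in np.arange(.042,.09,.006):
        q=(abs(x-X)<.003)&(abs(y)<.03)&(z>.015)&(z<.055); print('  X',X.round(3),q.sum(),'y',(y[q].min().round(4),np.median(y[q]).round(4),y[q].max().round(4),'z',np.median(z[q]).round(4)) if q.any() else '')
E
```

```text
t 20.75 q [-0.66, 0.66, 1.38, 0.55, 1.57, -2.34] pos [0.6281, -0.1631, 0.1138] F [-0.6, -1.2, -3.3] w 0.0547
 tilt -40.1 yaw y-axis -1.57 pitch 0.02
rows 6 dp [0.0361, 0.0002, -0.0348] ang [-0.0001, 0.0003, 0.0001] | dist mm 36.1 deg 0.2
axis [ 0.6277 -0.1751  0.128 ]
scene
 cup y -0.0124 0.0239 z max 0.0218
  X 0.042 20 y (np.float64(-0.0072), np.float64(0.0104), np.float64(0.0251), 'z', np.float64(0.0216))
  X 0.048 16 y (np.float64(-0.0015), np.float64(0.0051), np.float64(0.0168), 'z', np.float64(0.0209))
  X 0.054 9 y (np.float64(-0.0025), np.float64(0.0052), np.float64(0.008), 'z', np.float64(0.0349))
  X 0.06 7 y (np.float64(0.0008), np.float64(0.0038), np.float64(0.0073), 'z', np.float64(0.0396))
  X 0.066 7 y (np.float64(-0.0013), np.float64(0.0037), np.float64(0.006), 'z', np.float64(0.0353))
  X 0.072 12 y (np.float64(-0.0033), np.float64(0.0036), np.float64(0.0073), 'z', np.float64(0.0269))
  X 0.078 8 y (np.float64(0.0005), np.float64(0.0032), np.float64(0.0085), 'z', np.float64(0.0233))
  X 0.084 2 y (np.float64(0.0023), np.float64(0.0031), np.float64(0.0038), 'z', np.float64(0.0174))
top
 cup y -0.0171 0.0196 z max 0.022
  X 0.042 14 y (np.float64(-0.0149), np.float64(0.004), np.float64(0.0218), 'z', np.float64(0.0202))
  X 0.048 16 y (np.float64(-0.0153), np.float64(0.0004), np.float64(0.015), 'z', np.float64(0.0218))
  X 0.054 4 y (np.float64(-0.0019), np.float64(0.0014), np.float64(0.003), 'z', np.float64(0.0356))
  X 0.06 3 y (np.float64(-0.002), np.float64(-0.0011), np.float64(0.0009), 'z', np.float64(0.0362))
  X 0.066 4 y (np.float64(-0.0026), np.float64(0.0), np.float64(0.0018), 'z', np.float64(0.039))
  X 0.072 5 y (np.float64(-0.0027), np.float64(0.0012), np.float64(0.0033), 'z', np.float64(0.036))
  X 0.078 2 y (np.float64(0.0008), np.float64(0.0022), np.float64(0.0036), 'z', np.float64(0.032))
  X 0.084 0 y
```

By the top camera the handle sits within about 1 mm of the axis plane. I lower it into the rests.

Call:
arm_command([
  {"dp": [0.036,0,-0.035],"angular": [0,0,0],"gripper": 50},
  {"dp": [0.036,0,-0.035],"angular": [0,0,0],"gripper": 50},
  {"dp": [0.036,0,-0.035],"angular": [0,0,0],"gripper": 50},
  {"dp": [0.036,0,-0.035],"angular": [0,0,0],"gripper": 50},
  {"dp": [0.03,0,-0.03],"angular": [0,0,0],"gripper": 50},
  {"dp": [0,0,0],"angular": [0,0,0],"gripper": 50},
  {"dp": [0,0,0],"angular": [0,0,0],"gripper": 50},
  {"dp": [0,0,0],"angular": [0,0,0],"gripper": 50},
])

```text
clock: 21.85
position: [0.628, -0.1654, 0.0824]
ee_rot: [0.65, -0.294, 0.302, 0.632]
contact_force: [-0.0, -0.7, -2.8]
width: 0.0548
```

```bash
python3 - <<'E'
from h import *
show(); plan(pose([.6275,-.1775,.092],SY,-40,d=.0186),1)
E
```

```text
t 21.85 q [-0.67, 0.69, 1.4, 0.54, 1.53, -2.37] pos [0.628, -0.1654, 0.0824] F [-0.0, -0.7, -2.8] w 0.0548
 tilt -40.1 yaw y-axis -1.58 pitch 0.03
rows 1 dp [0.0287, 0.0013, -0.0258] ang [-0.0009, 0.0017, 0.0003] | dist mm 4.6 deg 0.2
```

Call:
arm_command([
  {"dp": [0.01,0,-0.009],"angular": [0,0,0],"gripper": 50},
  {"dp": [0.01,0,-0.009],"angular": [0,0,0],"gripper": 50},
  {"dp": [0.009,0,-0.008],"angular": [0,0,0],"gripper": 50},
  {"dp": [0,0,0],"angular": [0,0,0],"gripper": 50},
  {"dp": [0,0,0],"angular": [0,0,0],"gripper": 50},
  {"dp": [0,0,0],"angular": [0,0,0],"gripper": 50},
  {"dp": [0,0,0],"angular": [0,0,0],"gripper": 50},
  {"dp": [0,0,0],"angular": [0,0,0],"gripper": 50},
])

```text
clock: 22.85
position: [0.6282, -0.1655, 0.0783]
ee_rot: [0.65, -0.294, 0.302, 0.632]
contact_force: [1.0, 0.1, -2.7]
width: 0.0551
```

```bash
python3 - <<'E'
from h import *
show(); plan(pose([.6275,-.1775,.092],SY,-40,d=.0186),1)
E
```

```text
t 22.85 q [-0.67, 0.69, 1.4, 0.55, 1.52, -2.37] pos [0.6282, -0.1655, 0.0783] F [1.0, 0.1, -2.7] w 0.0551
 tilt -40.1 yaw y-axis -1.57 pitch -0.03
rows 1 dp [0.003, 0.0034, -0.0031] ang [-0.0004, 0.0017, 0.0008] | dist mm 0.7 deg 0.2
```

Call:
arm_command([
  {"dp": [0.006,0,-0.006],"angular": [0,0,0],"gripper": 50},
  {"dp": [0.002,0,-0.002],"angular": [0,0,0],"gripper": 50},
  {"dp": [0,0,0],"angular": [0,0,0],"gripper": 60},
  {"dp": [0,0,0],"angular": [0,0,0],"gripper": 70},
  {"dp": [0,0,0],"angular": [0,0,0],"gripper": 85},
  {"dp": [0,0,0],"angular": [0,0,0],"gripper": 85},
  {"dp": [0,0,0],"angular": [0,0,0],"gripper": 85},
  {"dp": [0,0,0],"angular": [0,0,0],"gripper": 85},
])

```text
clock: 23.85
position: [0.6289, -0.1651, 0.0787]
ee_rot: [0.651, -0.294, 0.301, 0.632]
contact_force: [-0.5, -0.5, -0.3]
width: 0.0852
```

Call:
arm_command([
  {"dp": [-0.08,0,0],"angular": [0,0,0],"gripper": 85},
  {"dp": [-0.2,0,0],"angular": [0,0,0],"gripper": 85},
  {"dp": [-0.3,0,0],"angular": [0,0,0],"gripper": 85},
  {"dp": [-0.3,0,0],"angular": [0,0,0],"gripper": 85},
  {"dp": [-0.25,0,0],"angular": [0,0,0],"gripper": 85},
  {"dp": [-0.1,0,0],"angular": [0,0,0],"gripper": 85},
  {"dp": [0,0,0],"angular": [0,0,0],"gripper": 85},
  {"dp": [0,0,0],"angular": [0,0,0],"gripper": 85},
])

```text
clock: 24.85
position: [0.6252, -0.2641, 0.1957]
ee_rot: [0.651, -0.294, 0.301, 0.632]
contact_force: [0.8, -0.9, -0.4]
width: 0.0848
```

```bash
cat > meas.py <<'E'
from h import *
k=np.tan(np.radians(SY)); c=np.array([.6275,-.1775,.092])
def meas(n):
    d=get_image(n); W=cloud(d); im=d['image'].astype(int); m=im.max(-1); x,y,z=W[...,0]-c[0],W[...,1]-c[1]-k*(W[...,0]-c[0]),W[...,2]-c[2]
    q=(abs(y)<.035)&(abs(z)<.03)&(x>.085)&(x<.104)&(m<75); print(n,'cup y',y[q].min().round(4),y[q].max().round(4),'zmax',z[q].max().round(4))
    q=(abs(x)<.03)&(abs(y)<.03)&(z>.005)&(im[...,2]>im[...,0]+20); Q=np.c_[y[q],z[q]]
    s=least_squares(lambda p:np.hypot(Q[:,0]-p[0],Q[:,1]-p[1])-.028,[0,0],loss='soft_l1',f_scale=.002).x; print(' body axis dy,dz',s.round(4))
    q=(x>.052)&(x<.082)&(abs(y)<.03)&(z>.026)&(z<.055); 
    if q.any(): print(' handle',q.sum(),'y',np.percentile(y[q],[0,10,50,90,100]).round(4),'z',np.median(z[q]).round(4),'roll deg',np.degrees(np.arctan2(np.median(y[q])-s[0],np.median(z[q])-s[1])).round(1),'midrange',np.degrees(np.arctan2((y[q].min()+y[q].max())/2-s[0],np.median(z[q])-s[1])).round(1))
    b,g,r=im[...,0],im[...,1],im[...,2]; q=(r>g+50)&(r>b+50)&(W[...,0]>.73)&(W[...,0]<.77)&(abs(y)<.03)
    if q.any(): print(' mark y',y[q].mean().round(4),q.sum())
    f=(abs(y)<.015)&(x<-.03)&(x>-.09)&(z>.005)&(r>b+20); print(' foot x',np.sort(W[...,0][f])[:3].round(4))
    f=(abs(y)<.02)&(W[...,0]<.6)&(W[...,0]>.5)&(abs(z)<.03)&(r<b+20); print(' pad x max',np.sort(W[...,0][f])[-3:].round(4))
    q=(r>90)&(g<70)&(b<70)&(abs(W[...,0]-.46)<.07)&(abs(W[...,1]+.17)<.07)&(W[...,2]>.13); print(' crank',q.sum(),W[q].mean(0).round(4) if q.any() else '',W[q].max(0).round(4) if q.any() else '')
    return d
E
python3 - <<'E'
from meas import *
show(); meas('scene'); d=meas('top')
E
```

```text
t 24.85 q [-0.77, 0.68, 1.12, 0.52, 1.83, -2.3] pos [0.6252, -0.2641, 0.1957] F [0.8, -0.9, -0.4] w 0.0848
 tilt -40.3 yaw y-axis -1.58 pitch -0.08
scene cup y -0.0069 0.024 zmax 0.0221
 body axis dy,dz [0.0007 0.0004]
 handle 32 y [-0.0019  0.0014  0.0036  0.0071  0.0087] z 0.0363 roll deg 4.6 midrange 4.3
 mark y -0.0006 4
 foot x [0.5632 0.5637 0.5644]
 pad x max [0.5884 0.5887 0.5939]
 crank 8 [ 0.4413 -0.2013  0.1621] [ 0.447  -0.1947  0.1711]
top cup y -0.0171 0.0185 zmax 0.0217
 body axis dy,dz [-0.0006 -0.0011]
 handle 20 y [-0.0031 -0.0021  0.0014  0.0044  0.0046] z 0.0363 roll deg 3.0 midrange 2.0
 mark y -0.0018 6
 foot x [0.565  0.565  0.5651]
 pad x max [0.5381 0.5384 0.5385]
 crank 0
```

```bash
python3 - <<'E'
from meas import *
ds={n:get_image(n) for n in('scene','top')}
def proj(d,p):
    q=d['view']@np.append(p,1); K=d['mtx']; return np.array([K[0,0]*q[0]/-q[2]+K[0,2], K[1,1]*(-q[1])/-q[2]+K[1,2]])
out=[]
for n,(r0,r1,c0,c1),f in(('top',(145,195,300,345),12),('scene',(130,190,155,225),8)):
    d=ds[n]; im=cv2.resize(d['image'][r0:r1,c0:c1],None,fx=f,fy=f,interpolation=cv2.INTER_NEAREST)
    for a,col in((0,(0,255,0)),(8,(255,255,0)),(-8,(255,0,255))):
        p=c+np.array([.066,k*.066,0])+.0412*np.array([0,np.sin(np.radians(a)),np.cos(np.radians(a))])
        u=(proj(d,p)-[c0,r0]+.5)*f; cv2.circle(im,tuple(int(v) for v in u),2,col,-1)
    for X in(-.03,.1055): 
        u=(proj(d,c+np.array([X,k*X,0]))-[c0,r0]+.5)*f; cv2.circle(im,tuple(int(v) for v in u),2,(255,255,255),-1)
    out.append(im)
h=max(o.shape[0] for o in out); out=[cv2.copyMakeBorder(o,0,h-o.shape[0],0,0,0) for o in out]
im=np.hstack(out); print(im.shape); cv2.imwrite('pics/s6.png',cv2.convertScaleAbs(im[:, :800] if im.shape[1]<=800 else cv2.resize(im,(800,int(im.shape[0]*800/im.shape[1]))),alpha=1.8))
E
```

```text
(600, 1100, 3)
```

View pics/s6.png

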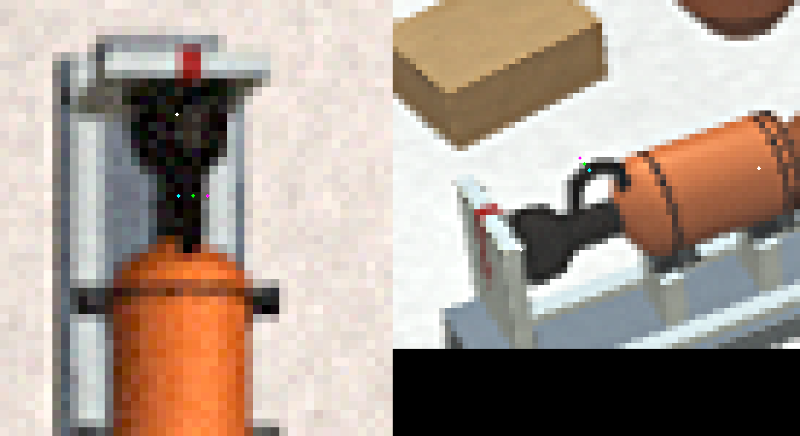

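Top view: the handle root (about px 190) lines up with the red mark (192) and with the projected upright position (193), so the handle is upright within about 2–3°. The scene view agrees. The flask is free in the rests, so next I go to the crank.

```bash
cat >> h.py <<'E'
WA=np.array([.4598,-.1725])
def down(x,y,z,yaw=0):
    Z=R.from_euler('z',yaw,degrees=True).as_matrix(); T=np.eye(4); T[:3,:3]=Z@np.array([[0,0,1],[0,1,0],[-1,0,0.]]); T[:3,3]=[x,y,z]; return T
E
python3 - <<'E'
from h import *
s,C=cur(); T=down(.4397,-.2047,.225); plan(T,16)
L=np.real(logm(np.linalg.inv(C)@T))
for i in(4,8,12,16): print((C@expm(L*i/16))[:3,3].round(3))
E
```

```text
rows 16 dp [-0.0231, 0.1035, -0.0433] ang [0.0587, 0.0221, -0.0215] | dist mm 197.0 deg 95.4
[ 0.573 -0.278  0.194]
[ 0.519 -0.273  0.201]
[ 0.472 -0.247  0.212]
[ 0.44  -0.205  0.225]
```

Call:
arm_command([
  {"dp": [-0.023,0.1035,-0.043],"angular": [0.059,0.022,-0.0215],"gripper": 60},
  {"dp": [-0.023,0.1035,-0.043],"angular": [0.059,0.022,-0.0215],"gripper": 60},
  {"dp": [-0.023,0.1035,-0.043],"angular": [0.059,0.022,-0.0215],"gripper": 60},
  {"dp": [-0.023,0.1035,-0.043],"angular": [0.059,0.022,-0.0215],"gripper": 60},
  {"dp": [-0.023,0.1035,-0.043],"angular": [0.059,0.022,-0.0215],"gripper": 60},
  {"dp": [-0.023,0.1035,-0.043],"angular": [0.059,0.022,-0.0215],"gripper": 60},
  {"dp": [-0.023,0.1035,-0.043],"angular": [0.059,0.022,-0.0215],"gripper": 60},
  {"dp": [-0.023,0.1035,-0.043],"angular": [0.059,0.022,-0.0215],"gripper": 60},
])

```text
clock: 26.05
position: [0.5154, -0.2675, 0.1968]
ee_rot: [0.742, -0.151, 0.559, 0.338]
contact_force: [0.1, 1.1, -0.7]
width: 0.0601
```

```bash
python3 - <<'E'
from h import *
show(); T=down(.4397,-.2047,.22); plan(T,8)
E
```

```text
t 26.05 q [-0.82, 0.36, 1.54, 0.35, 1.41, -1.62] pos [0.5154, -0.2675, 0.1968] F [0.1, 1.1, -0.7] w 0.0601
 tilt -19.7 yaw y-axis -47.28 pitch 8.85
rows 8 dp [-0.0222, 0.096, -0.0439] ang [0.0565, 0.0212, -0.0217] | dist mm 101.0 deg 46.2
```

Call:
arm_command([
  {"dp": [-0.022,0.096,-0.044],"angular": [0.0565,0.021,-0.0217],"gripper": 50},
  {"dp": [-0.022,0.096,-0.044],"angular": [0.0565,0.021,-0.0217],"gripper": 50},
  {"dp": [-0.022,0.096,-0.044],"angular": [0.0565,0.021,-0.0217],"gripper": 50},
  {"dp": [-0.022,0.096,-0.044],"angular": [0.0565,0.021,-0.0217],"gripper": 50},
  {"dp": [-0.022,0.096,-0.044],"angular": [0.0565,0.021,-0.0217],"gripper": 50},
  {"dp": [-0.022,0.096,-0.044],"angular": [0.0565,0.021,-0.0217],"gripper": 50},
  {"dp": [-0.022,0.096,-0.044],"angular": [0.0565,0.021,-0.0217],"gripper": 50},
  {"dp": [-0.022,0.096,-0.044],"angular": [0.0565,0.021,-0.0217],"gripper": 50},
])

```text
clock: 27.05
position: [0.4347, -0.1968, 0.2193]
ee_rot: [0.704, 0.007, 0.71, -0.009]
contact_force: [0.9, -0.2, 1.6]
width: 0.0503
```

```bash
python3 - <<'E'
from h import *
show(); T=down(.4397,-.2047,.20); plan(T,6)
d=get_image('scene'); cv2.imwrite('pics/s7.png',cv2.resize(d['image'][80:200,190:310],None,fx=5,fy=5,interpolation=2))
E
```

```text
t 27.05 q [-0.57, 0.14, 1.72, -0.01, 1.29, -0.54] pos [0.4347, -0.1968, 0.2193] F [0.9, -0.2, 1.6] w 0.0503
 tilt 0.1 yaw y-axis -91.29 pitch -0.16
rows 6 dp [0.0268, -0.0109, 0.0072] ang [-0.0024, -0.001, 0.0003] | dist mm 21.5 deg 1.4
```

View pics/s7.png

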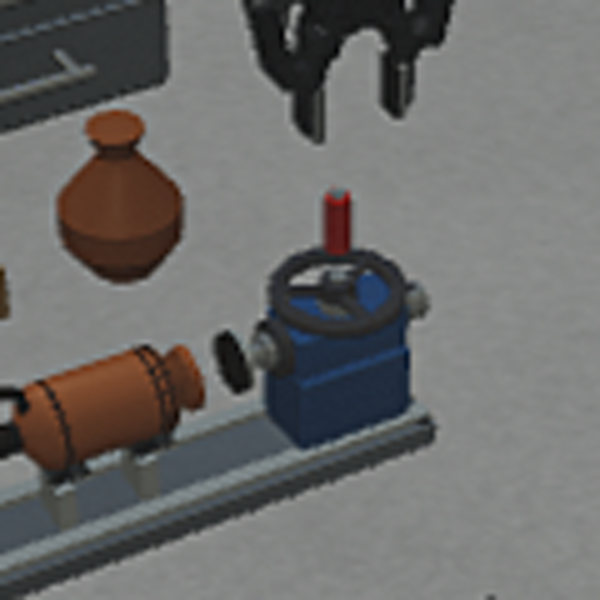

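The fingers are above and around the crank line (crank top at px 338,190). I align and go down.

Call:
arm_command([
  {"dp": [0.02,-0.016,0.011],"angular": [-0.003,-0.001,0],"gripper": 50},
  {"dp": [0.02,-0.016,0.011],"angular": [-0.003,-0.001,0],"gripper": 50},
  {"dp": [0.02,-0.016,0.011],"angular": [-0.003,-0.001,0],"gripper": 50},
  {"dp": [0.03,-0.01,0.007],"angular": [-0.003,-0.001,0],"gripper": 50},
  {"dp": [0.03,-0.005,0.0],"angular": [0,0,0],"gripper": 50},
  {"dp": [0.03,0,0],"angular": [0,0,0],"gripper": 50},
  {"dp": [0,0,0],"angular": [0,0,0],"gripper": 50},
  {"dp": [0,0,0],"angular": [0,0,0],"gripper": 50},
])

```text
clock: 28.1
position: [0.4392, -0.2038, 0.199]
ee_rot: [0.706, 0.0, 0.708, 0.0]
contact_force: [0.0, 0.8, -0.8]
width: 0.0499
```

```bash
python3 - <<'E'
from h import *
show(); T=down(.4397,-.2047,.138); plan(T,5)
E
```

```text
t 28.1 q [-0.58, 0.16, 1.74, -0.0, 1.24, -0.58] pos [0.4392, -0.2038, 0.199] F [0.0, 0.8, -0.8] w 0.0499
 tilt -0.1 yaw y-axis -90.01 pitch 0.05
rows 5 dp [0.1016, -0.0015, 0.0011] ang [-0.0, -0.0005, -0.0001] | dist mm 61.0 deg 0.2
```

Call:
arm_command([
  {"dp": [0.1,-0.002,0.001],"angular": [0,0,0],"gripper": 50},
  {"dp": [0.1,-0.002,0.001],"angular": [0,0,0],"gripper": 50},
  {"dp": [0.1,-0.002,0.001],"angular": [0,0,0],"gripper": 50},
  {"dp": [0.1,0,0],"angular": [0,0,0],"gripper": 50},
  {"dp": [0.08,0,0],"angular": [0,0,0],"gripper": 50},
  {"dp": [0,0,0],"angular": [0,0,0],"gripper": 50},
  {"dp": [0,0,0],"angular": [0,0,0],"gripper": 35},
  {"dp": [0,0,0],"angular": [0,0,0],"gripper": 28},
], grip_force=25)

```text
clock: 29.1
position: [0.4392, -0.2043, 0.137]
ee_rot: [0.706, 0.0, 0.709, 0.001]
contact_force: [0.0, 0.0, 0.2]
width: 0.028
```

Call:
arm_command([
  {"dp": [0,0,0],"angular": [0,0,0],"gripper": 24},
  {"dp": [0,0,0],"angular": [0,0,0],"gripper": 20},
  {"dp": [0,0,0],"angular": [0,0,0],"gripper": 14},
  {"dp": [0,0,0],"angular": [0,0,0],"gripper": 14},
  {"dp": [0,0,0],"angular": [0,0,0],"gripper": 14},
  {"dp": [0,0,0],"angular": [0,0,0],"gripper": 14},
  {"dp": [0,0,0],"angular": [0,0,0],"gripper": 14},
  {"dp": [0,0,0],"angular": [0,0,0],"gripper": 14},
])

```text
clock: 30.1
position: [0.4392, -0.2046, 0.1378]
ee_rot: [0.706, -0.0, 0.708, 0.0]
contact_force: [-0.2, -0.1, 0.9]
width: 0.0174
```

```bash
cat > crank.py <<'E'
from meas import *
import sys
def rows(n,step):
    """n rows clockwise of `step` deg about WA, in units; tool: x down, y=+Y, z=+X (current rot used)"""
    s,C=cur(); p=s['position'][:2]-WA; r=np.hypot(*p); phi=np.arctan2(p[1],p[0]); print('crank r mm',(r*1e3).round(1),'phi',np.degrees(phi).round(1))
    for i in range(n):
        a,b=phi-np.radians(step)*i,phi-np.radians(step)*(i+1); rr=r
        dw=np.array([.038*np.cos(b)-.038*np.cos(a),.038*np.sin(b)-.038*np.sin(a),0]); print((C[:3,:3].T@dw/.12).round(3).tolist())
show()
rows(int(sys.argv[1]),float(sys.argv[2]))
meas('top')
E
python3 crank.py 8 6
```

```text
t 30.1 q [-0.58, 0.22, 1.84, -0.0, 1.09, -0.58] pos [0.4392, -0.2046, 0.1378] F [-0.2, -0.1, 0.9] w 0.0174
 tilt -0.0 yaw y-axis -89.98 pitch 0.01
crank r mm 38.1 phi -122.7
[0.0, 0.019, -0.027]
[0.0, 0.022, -0.025]
[0.0, 0.025, -0.022]
[0.0, 0.027, -0.02]
[0.0, 0.029, -0.017]
[0.0, 0.03, -0.014]
[0.0, 0.031, -0.01]
[0.0, 0.032, -0.007]
top cup y -0.0182 0.0188 zmax 0.0232
 body axis dy,dz [-0.0007 -0.0011]
 handle 19 y [-0.0031 -0.0025  0.0013  0.004   0.0044] z 0.0364 roll deg 3.1 midrange 2.1
 mark y -0.0017 4
 foot x [0.5648 0.5649 0.5652]
 pad x max [0.5383 0.5726 0.5732]
 crank 0
```

The crank is gripped (opening 17.4 mm, radius 38.1 mm). I wind clockwise.

Call:
arm_command([
  {"dp": [0,0.019,-0.027],"angular": [0,0,0],"gripper": 14},
  {"dp": [0,0.022,-0.025],"angular": [0,0,0],"gripper": 14},
  {"dp": [0,0.025,-0.022],"angular": [0,0,0],"gripper": 14},
  {"dp": [0,0.027,-0.02],"angular": [0,0,0],"gripper": 14},
  {"dp": [0,0.029,-0.017],"angular": [0,0,0],"gripper": 14},
  {"dp": [0,0.03,-0.014],"angular": [0,0,0],"gripper": 14},
  {"dp": [0,0.031,-0.01],"angular": [0,0,0],"gripper": 14},
  {"dp": [0,0.032,-0.007],"angular": [0,0,0],"gripper": 14},
])

```text
clock: 31.15
position: [0.4213, -0.1812, 0.1378]
ee_rot: [0.706, -0.003, 0.708, -0.002]
contact_force: [-1.2, -3.7, -0.5]
width: 0.017
```

```bash
python3 crank.py 8 8
```

```text
t 31.15 q [-0.55, 0.18, 1.89, -0.01, 1.07, -0.55] pos [0.4213, -0.1812, 0.1378] F [-1.2, -3.7, -0.5] w 0.017
 tilt 0.4 yaw y-axis -89.91 pitch -0.45
crank r mm 39.4 phi -167.3
[-0.0, 0.044, -0.007]
[-0.0, 0.044, -0.0]
[-0.0, 0.044, 0.006]
[-0.0, 0.043, 0.012]
[-0.0, 0.041, 0.018]
[-0.0, 0.038, 0.023]
[-0.0, 0.034, 0.028]
[-0.0, 0.03, 0.033]
top cup y -0.0173 0.0185 zmax 0.024
 body axis dy,dz [-0.0003 -0.0008]
 handle 20 y [-0.0032 -0.0023  0.0014  0.0038  0.0044] z 0.0364 roll deg 2.6 midrange 1.5
 mark y -0.0018 6
 foot x [0.5649 0.565  0.565 ]
 pad x max [0.5451 0.5457 0.573 ]
 crank 0
```

Call:
arm_command([
  {"dp": [0,0.044,-0.005],"angular": [0,0,0],"gripper": 14},
  {"dp": [0,0.044,0.001],"angular": [0,0,0],"gripper": 14},
  {"dp": [0,0.044,0.007],"angular": [0,0,0],"gripper": 14},
  {"dp": [0,0.043,0.013],"angular": [0,0,0],"gripper": 14},
  {"dp": [0,0.041,0.018],"angular": [0,0,0],"gripper": 14},
  {"dp": [0,0.038,0.023],"angular": [0,0,0],"gripper": 14},
  {"dp": [0,0.034,0.028],"angular": [0,0,0],"gripper": 14},
  {"dp": [0,0.03,0.033],"angular": [0,0,0],"gripper": 14},
])

```text
clock: 32.2
position: [0.4363, -0.1403, 0.1378]
ee_rot: [0.706, -0.004, 0.708, -0.002]
contact_force: [-2.1, -6.0, -1.1]
width: 0.0173
```

```bash
python3 crank.py 8 6
```

```text
t 32.2 q [-0.46, 0.18, 1.89, -0.01, 1.07, -0.45] pos [0.4363, -0.1403, 0.1378] F [-2.1, -6.0, -1.1] w 0.0173
 tilt 0.5 yaw y-axis -89.87 pitch -0.48
crank r mm 39.8 phi 126.1
[-0.0, 0.018, 0.028]
[-0.0, 0.015, 0.03]
[-0.0, 0.012, 0.031]
[-0.0, 0.009, 0.032]
[-0.0, 0.005, 0.033]
[-0.0, 0.002, 0.033]
[-0.0, -0.002, 0.033]
[-0.0, -0.005, 0.033]
top cup y -0.0175 0.0185 zmax 0.0235
 body axis dy,dz [-0.0005 -0.001 ]
 handle 20 y [-0.0034 -0.0021  0.0012  0.0041  0.0044] z 0.0355 roll deg 2.7 midrange 1.5
 mark y -0.0017 6
 foot x [0.5616 0.5617 0.5617]
 pad x max [0.5588 0.559  0.5596]
 crank 0
```

Call:
arm_command([
  {"dp": [0,0.016,0.028],"angular": [0,0,0],"gripper": 14},
  {"dp": [0,0.013,0.03],"angular": [0,0,0],"gripper": 14},
  {"dp": [0,0.01,0.031],"angular": [0,0,0],"gripper": 14},
  {"dp": [0,0.007,0.032],"angular": [0,0,0],"gripper": 14},
  {"dp": [0,0.004,0.033],"angular": [0,0,0],"gripper": 14},
  {"dp": [0,0,0.033],"angular": [0,0,0],"gripper": 14},
  {"dp": [0,-0.004,0.033],"angular": [0,0,0],"gripper": 14},
  {"dp": [0,-0.007,0.033],"angular": [0,0,0],"gripper": 14},
])

```text
clock: 33.25
position: [0.4593, -0.1336, 0.1377]
ee_rot: [0.699, -0.004, 0.715, -0.001]
contact_force: [-4.2, -2.8, 4.1]
width: 0.0171
```

```bash
sed -i 's/^WA=.*/WA=np.array([.4585,-.172])/' h.py; python3 crank.py 8 4
```

```text
t 33.25 q [-0.42, 0.22, 1.84, -0.02, 1.1, -0.41] pos [0.4593, -0.1336, 0.1377] F [-4.2, -2.8, 4.1] w 0.0171
 tilt 0.4 yaw y-axis -89.75 pitch -0.36
crank r mm 38.4 phi 88.8
[-0.0, -0.001, 0.022]
[-0.0, -0.003, 0.022]
[-0.0, -0.004, 0.022]
[-0.0, -0.006, 0.021]
[-0.0, -0.007, 0.021]
[-0.0, -0.009, 0.02]
[-0.0, -0.01, 0.02]
[-0.0, -0.012, 0.019]
top cup y -0.0172 0.0178 zmax 0.0229
 body axis dy,dz [-0.0003 -0.0011]
 handle 23 y [-0.0027 -0.002   0.0015  0.0044  0.0046] z 0.0355 roll deg 2.7 midrange 2.0
 mark y -0.001 5
 foot x [0.5649 0.5649 0.565 ]
 pad x max [0.563  0.5661 0.5764]
 crank 0
```

Call:
arm_command([
  {"dp": [0,-0.001,0.025],"angular": [0,0,0],"gripper": 14},
  {"dp": [0,-0.003,0.025],"angular": [0,0,0],"gripper": 14},
  {"dp": [0,-0.004,0.025],"angular": [0,0,0],"gripper": 14},
  {"dp": [0,-0.006,0.024],"angular": [0,0,0],"gripper": 14},
  {"dp": [0,-0.008,0.024],"angular": [0,0,0],"gripper": 14},
  {"dp": [0,-0.01,0.023],"angular": [0,0,0],"gripper": 14},
  {"dp": [0,-0.011,0.023],"angular": [0,0,0],"gripper": 14},
  {"dp": [0,-0.013,0.022],"angular": [0,0,0],"gripper": 14},
])

```text
clock: 34.3
position: [0.4694, -0.1352, 0.1377]
ee_rot: [0.689, -0.001, 0.724, 0.002]
contact_force: [-6.0, -1.1, 4.4]
width: 0.0167
```

```bash
python3 crank.py 8 4
```

```text
t 34.3 q [-0.41, 0.25, 1.8, -0.02, 1.14, -0.41] pos [0.4694, -0.1352, 0.1377] F [-6.0, -1.1, 4.4] w 0.0167
 tilt -0.1 yaw y-axis -89.75 pitch 0.15
crank r mm 38.4 phi 73.4
[-0.001, -0.007, 0.021]
[-0.001, -0.009, 0.02]
[-0.001, -0.01, 0.02]
[-0.001, -0.011, 0.019]
[-0.001, -0.013, 0.018]
[-0.001, -0.014, 0.017]
[-0.001, -0.015, 0.016]
[-0.001, -0.016, 0.015]
top cup y -0.0175 0.0178 zmax 0.0214
 body axis dy,dz [-0.0004 -0.0012]
 handle 23 y [-0.0029 -0.0021  0.0009  0.0042  0.0045] z 0.0345 roll deg 2.1 midrange 1.9
 mark y -0.0017 6
 foot x [0.5683 0.5685 0.5686]
 pad x max [0.5767 0.5801 0.5881]
 crank 0
```

Call:
arm_command([
  {"dp": [0,-0.007,0.026],"angular": [0,-0.004,0],"gripper": 14},
  {"dp": [0,-0.009,0.025],"angular": [0,-0.004,0],"gripper": 14},
  {"dp": [0,-0.01,0.025],"angular": [0,-0.004,0],"gripper": 14},
  {"dp": [0,-0.011,0.024],"angular": [0,-0.004,0],"gripper": 14},
  {"dp": [0,-0.012,0.024],"angular": [0,-0.004,0],"gripper": 14},
  {"dp": [0,-0.012,0.023],"angular": [0,-0.004,0],"gripper": 14},
  {"dp": [0,0,0],"angular": [0,0,0],"gripper": 14},
  {"dp": [0,0,0],"angular": [0,0,0],"gripper": 14},
])

```text
clock: 35.35
position: [0.4733, -0.1365, 0.1379]
ee_rot: [0.693, 0.003, 0.721, 0.006]
contact_force: [-1.8, -4.0, -1.2]
width: 0.0172
```

```bash
python3 crank.py 8 4
```

```text
t 35.35 q [-0.42, 0.25, 1.79, -0.0, 1.14, -0.42] pos [0.4733, -0.1365, 0.1379] F [-1.8, -4.0, -1.2] w 0.0172
 tilt -0.7 yaw y-axis -89.76 pitch 0.74
crank r mm 38.4 phi 67.3
[-0.001, -0.009, 0.02]
[-0.001, -0.011, 0.019]
[-0.001, -0.012, 0.019]
[-0.001, -0.013, 0.018]
[-0.001, -0.014, 0.017]
[-0.001, -0.016, 0.016]
[-0.001, -0.017, 0.015]
[-0.001, -0.018, 0.013]
top cup y -0.0179 0.0183 zmax 0.0227
 body axis dy,dz [-0.0002 -0.0014]
 handle 24 y [-0.0029 -0.0024  0.0016  0.0044  0.0049] z 0.0351 roll deg 2.9 midrange 1.9
 mark y -0.0014 6
 foot x [0.5685 0.5687 0.5716]
 pad x max [0.5653 0.5768 0.5799]
 crank 0
```

```bash
python3 - <<'E'
from meas import *
d=np.load('scene0.npz'); W=cloud(d); im=d['image'].astype(int); c0,s0=np.cos(np.radians(SY)),np.sin(np.radians(SY))
X=(W[...,0]-SO[0])*c0+(W[...,1]-SO[1])*s0; Y=-(W[...,0]-SO[0])*s0+(W[...,1]-SO[1])*c0; Z=W[...,2]
q=(im.max(-1)<70)&(abs(Y)<.024)&(Z>.068)&(Z<.116)&(X>-.115)&(X<-.085); print('pad',q.sum(),np.percentile(X[q],[5,25,50,75,95]).round(4),Y[q].mean().round(4),Z[q].mean().round(4))
b=(im[...,0]>im[...,2]+25)&(X>-.15)&(X<-.12)&(Z>.04)&(Z<.085); print('tailstock',b.sum(),np.percentile(X[b],[5,25,50,75,95]).round(4))
# now: scene mouth / plate
d=meas('scene')
W=cloud(d); im=d['image'].astype(int)
X=(W[...,0]-SO[0])*c0+(W[...,1]-SO[1])*s0; Y=-(W[...,0]-SO[0])*s0+(W[...,1]-SO[1])*c0; Z=W[...,2]
q=(abs(Y)<.04)&(Z>.05)&(Z<.13)&(im.max(-1)>90)&(X>.105)&(X<.14); print('plate back x',np.percentile(X[q],[5,50,95]).round(4))
q=(abs(Y)<.03)&(Z>.118)&(X>.09)&(X<.14);print('plate top X',np.percentile(X[q],[0,5,50,95,100]).round(4))
q=(abs(Y)<.03)&(Z>.07)&(Z<.125)&(im.max(-1)<60)&(X>.06)&(X<.12); print('cup X max',np.sort(X[q])[-8:].round(4))
E
```

```text
pad 60 [-0.106  -0.102  -0.1006 -0.0998 -0.0987] 0.0062 0.0971
tailstock 48 [-0.1492 -0.1464 -0.1427 -0.1401 -0.1379]
scene cup y -0.009 0.0234 zmax 0.0282
 body axis dy,dz [0.0006 0.0001]
 handle 32 y [-0.0014  0.0009  0.0034  0.0063  0.0079] z 0.0357 roll deg 4.6 midrange 4.4
 mark y 0.0 4
 foot x [0.5677 0.5679 0.5685]
 pad x max [0.5671 0.5748 0.5909]
 crank 6 [ 0.4727 -0.132   0.155 ] [ 0.4786 -0.1274  0.1685]
plate back x [0.1072 0.1131 0.126 ]
plate top X [0.1065 0.107  0.1125 0.117  0.1178]
cup X max [0.1002 0.1004 0.1007 0.1019 0.1027 0.1152 0.1168 0.1169]
```

Relative to the tailstock face, the pad started at wheel angle ≈0.45. It now stands at ≈3.45, with the mouth just reaching the plate, so about 0.2 rad more is needed. I continue gently and watch the force.

Call:
arm_command([
  {"dp": [0,0,0],"angular": [0,-0.006,0],"gripper": 14},
  {"dp": [0,0,0],"angular": [0,-0.006,-0.003],"gripper": 14},
  {"dp": [0,-0.011,0.024],"angular": [0,-0.003,0],"gripper": 14},
  {"dp": [0,-0.012,0.024],"angular": [0,-0.003,0],"gripper": 14},
  {"dp": [0,-0.013,0.024],"angular": [0,-0.003,0],"gripper": 14},
  {"dp": [0,-0.014,0.023],"angular": [0,-0.003,0],"gripper": 14},
  {"dp": [0,-0.015,0.023],"angular": [0,-0.003,0],"gripper": 14},
  {"dp": [0,-0.015,0.022],"angular": [0,-0.003,0],"gripper": 14},
])

```text
clock: 36.45
position: [0.475, -0.1373, 0.1377]
ee_rot: [0.7, 0.007, 0.715, 0.011]
contact_force: [-6.9, -0.1, 4.3]
width: 0.0173
```

```bash
python3 crank.py 6 4; python3 -c "
from meas import *
meas('scene')"
```

```text
t 36.45 q [-0.43, 0.24, 1.8, 0.02, 1.13, -0.44] pos [0.475, -0.1373, 0.1377] F [-6.9, -0.1, 4.3] w 0.0173
 tilt -1.4 yaw y-axis -89.74 pitch 1.44
crank r mm 38.5 phi 64.5
[-0.001, -0.01, 0.02]
[-0.001, -0.012, 0.019]
[-0.001, -0.013, 0.018]
[-0.001, -0.014, 0.017]
[-0.001, -0.015, 0.016]
[-0.001, -0.016, 0.015]
top cup y -0.0181 0.0178 zmax 0.022
 body axis dy,dz [-0.0005 -0.0011]
 handle 24 y [-0.0025 -0.002   0.001   0.0046  0.005 ] z 0.0354 roll deg 2.4 midrange 2.8
 mark y -0.0015 6
 foot x [0.5684 0.5685 0.5686]
 pad x max [0.5664 0.5766 0.5799]
 crank 0  
scene cup y -0.0079 0.0228 zmax 0.0225
 body axis dy,dz [0.0006 0.0001]
 handle 33 y [-0.0032  0.0007  0.0031  0.0063  0.0089] z 0.0359 roll deg 4.0 midrange 3.5
 mark y 0.001 4
 foot x [0.5665 0.5674 0.5682]
 pad x max [0.5743 0.5911 0.5992]
 crank 7 [ 0.4741 -0.1328  0.1577] [ 0.4786 -0.1283  0.1697]
```

Call:
arm_command([
  {"dp": [0,-0.018,0.036],"angular": [0,-0.003,-0.003],"gripper": 14},
  {"dp": [0,-0.018,0.036],"angular": [0,-0.003,-0.003],"gripper": 14},
  {"dp": [0,-0.019,0.036],"angular": [0,-0.003,-0.003],"gripper": 14},
  {"dp": [0,-0.02,0.036],"angular": [0,-0.003,-0.003],"gripper": 14},
  {"dp": [0,-0.02,0.035],"angular": [0,-0.003,-0.003],"gripper": 14},
  {"dp": [0,-0.021,0.035],"angular": [0,-0.003,-0.003],"gripper": 14},
  {"dp": [0,-0.022,0.035],"angular": [0,-0.003,-0.003],"gripper": 14},
  {"dp": [0,-0.022,0.034],"angular": [0,-0.003,-0.003],"gripper": 14},
])

```text
clock: 37.55
position: [0.482, -0.1418, 0.1377]
ee_rot: [0.694, 0.003, 0.72, 0.007]
contact_force: [-9.9, 1.7, 8.8]
width: 0.0171
```

```bash
python3 crank.py 2 4; python3 -c "
from meas import *
meas('scene')"
```

```text
t 37.55 q [-0.42, 0.26, 1.77, -0.0, 1.14, -0.43] pos [0.482, -0.1418, 0.1377] F [-9.9, 1.7, 8.8] w 0.0171
 tilt -0.8 yaw y-axis -89.68 pitch 0.84
crank r mm 38.3 phi 52.1
[-0.001, -0.014, 0.017]
[-0.001, -0.015, 0.016]
top cup y -0.0174 0.0183 zmax 0.0261
 body axis dy,dz [-0.0006 -0.0012]
 handle 23 y [-0.0025 -0.0021  0.0015  0.004   0.0043] z 0.0361 roll deg 3.3 midrange 2.3
 mark y -0.0012 6
 foot x [0.5797 0.5832 0.5833]
 pad x max [0.5766 0.5803 0.588 ]
 crank 0  
scene cup y -0.0101 0.0254 zmax 0.022
 body axis dy,dz [0.0005 0.0001]
 handle 32 y [-0.0024  0.001   0.0036  0.0056  0.0064] z 0.0358 roll deg 5.0 midrange 2.4
 mark y 0.001 4
 foot x [0.5671 0.5674 0.5685]
 pad x max [0.5746 0.5893 0.5904]
 crank 5 [ 0.4791 -0.1396  0.166 ] [ 0.4844 -0.1386  0.1672]
```

The foot has stopped moving, so the mouth is on the plate. The wheel is ≈3.7 (pad spring ≈5–6 mm in) and the crank force has grown. I relax, release and lift clear.

Call:
arm_command([
  {"dp": [0,0,0],"angular": [0,0,0],"gripper": 14},
  {"dp": [0,0,0],"angular": [0,0,0],"gripper": 14},
  {"dp": [0,0,0],"angular": [0,0,0],"gripper": 22},
  {"dp": [0,0,0],"angular": [0,0,0],"gripper": 32},
  {"dp": [0,0,0],"angular": [0,0,0],"gripper": 45},
  {"dp": [0,0,0],"angular": [0,0,0],"gripper": 45},
  {"dp": [0,0,0],"angular": [0,0,0],"gripper": 45},
  {"dp": [0,0,0],"angular": [0,0,0],"gripper": 45},
])

```text
clock: 38.65
position: [0.4826, -0.1384, 0.1372]
ee_rot: [0.694, 0.006, 0.72, 0.009]
contact_force: [-0.7, -0.4, 0.8]
width: 0.045
```

Call:
arm_command([
  {"dp": [-0.05,0,0],"angular": [0,0,0],"gripper": 45},
  {"dp": [-0.1,0,0],"angular": [0,0,0],"gripper": 45},
  {"dp": [-0.2,0,0],"angular": [0,0,0],"gripper": 45},
  {"dp": [-0.3,0,0],"angular": [0,0,0],"gripper": 45},
  {"dp": [-0.3,0,0],"angular": [0,0,0],"gripper": 45},
  {"dp": [-0.3,0,-0.2],"angular": [0,0,0],"gripper": 45},
  {"dp": [-0.1,0,-0.3],"angular": [0,0,0],"gripper": 45},
  {"dp": [0,0,0],"angular": [0,0,0],"gripper": 45},
])

```text
clock: 39.65
position: [0.4283, -0.1428, 0.3127]
ee_rot: [0.696, 0.004, 0.718, 0.008]
contact_force: [0.9, 0.1, -0.3]
width: 0.0447
```

```bash
python3 - <<'E'
from meas import *
show(); d=meas('scene'); d2=meas('top')
W=cloud(d2); m=(abs(W[...,0]-.46)<.07)&(abs(W[...,1]+.17)<.08)&(W[...,2]>.14)&(W[...,2]<.18); print('crank top cam',m.sum(),W[m].mean(0).round(4) if m.any() else '')
a=cv2.resize(d['image'][80:220,140:310],None,fx=2.9,fy=2.9,interpolation=2); b=cv2.resize(d2['image'][140:260,280:370],None,fx=3.383,fy=3.383,interpolation=2)[:406]
cv2.imwrite('pics/s8.png',cv2.convertScaleAbs(np.hstack([a,b]),alpha=1.6))
E
```

```text
t 39.65 q [-0.48, 0.07, 1.57, 0.0, 1.54, -0.48] pos [0.4283, -0.1428, 0.3127] F [0.9, 0.1, -0.3] w 0.0447
 tilt -1.0 yaw y-axis -89.73 pitch 1.02
scene cup y -0.0064 0.0239 zmax 0.0257
 body axis dy,dz [0.0004 0.0002]
 handle 34 y [-0.0027 -0.0008  0.0033  0.0065  0.011 ] z 0.0359 roll deg 4.6 midrange 5.9
 mark y 0.0006 4
 foot x [0.5662 0.5671 0.5677]
 pad x max [0.5847 0.5898 0.5996]
 crank 10 [ 0.4809 -0.1396  0.167 ] [ 0.4873 -0.1347  0.1695]
top cup y -0.0179 0.018 zmax 0.0212
 body axis dy,dz [-0.0007 -0.001 ]
 handle 22 y [-0.0033 -0.0025  0.0012  0.0043  0.0052] z 0.0361 roll deg 2.9 midrange 2.5
 mark y -0.0018 6
 foot x [0.5685 0.5685 0.5685]
 pad x max [0.5662 0.5765 0.5805]
 crank 15 [ 0.4803 -0.1418  0.1659] [ 0.4868 -0.1361  0.1698]
crank top cam 27 [ 0.4805 -0.1414  0.1637]
```

View pics/s8.png

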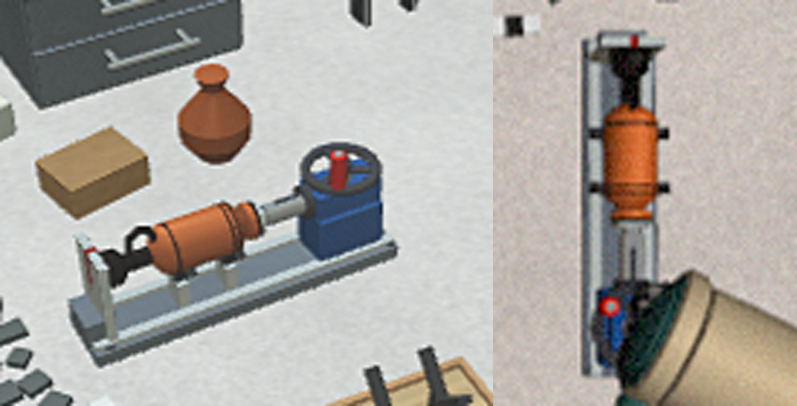

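```bash
python3 -c "
from rig import sign_off
print(sign_off())"
```

```text
the job is handed in; nothing more can be done
None
```

I handed the job in at about 40 s. The flask lies in the V-rests with its handle up and the mouth pushed up to the plate; the spring compression is an estimate, because the pad was hidden.

**What I did:** I took the flask from the tray with the gripper tilted and turned it about 78° on the way to the rests. There I took it again and turned it about 79° more. With the flask let go, I wound the crank clockwise about 3.27 rad, then released it and lifted clear.

**Last checks:**
- **Handle:** it stands up in line with the red mark. The top camera put it about 2–3° towards +y. The scene camera read 4–6°, which I took as biased because it sees the handle from one side.
- **Mouth on the plate:** over the last 15° of winding, about 3 mm of pad travel, the foot stayed still within measuring noise. Measured directly, though, the mouth came out about 2 mm short of my plate-face estimate, which is within the error.
- **Spring:** the wheel angle of about 3.7 rad puts the pad pressed in about 5–6 mm. The crank force suggested up to about 8 mm, the top of the 3–8 mm range, so the two disagree somewhat.
- **Wheel and force:** after release the crank stayed within about 2° of where I left it. The highest tool force I read was about 13 N.
- **Other things:** I commanded no contact with the other loose objects. I did not measure them again at the end; the box and juglet look undisturbed in the last picture.

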